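Load the analyser's sample carousel by cap colour and start the run

TASK

Load every sample jar that stands in the steel tray into the analyser's carousel, each upright in the bin of its cap's colour: turn the carousel by the bar on top until that bin lies in the gap of the clear cover, then set the jar in. When all are in, turn the carousel until the dark grey shutter squarely closes the gap, then press the green start key just until it clicks, not on down to its stop, and let it spring back. Leave the red key and everything else on the bench alone.

Things in the scene. Friction and masses are not known exactly. Their poses are not given: they have to be found in the camera images.
- jar_red: sealed white sample jar, upright cylinder 36 mm in diameter and 40 mm tall, about 60 g, with a ribbed red screw cap (its top 14 mm); origin at the centre of its underside, z up. May be absent. Stands at first in a steel tray fixed to the bench, 200 by 270 mm, floor 5 mm thick, rim 10 mm high
- jar_yellow: sealed white sample jar, upright cylinder 36 mm in diameter and 40 mm tall, about 60 g, with a ribbed yellow screw cap (its top 14 mm); origin at the centre of its underside, z up. May be absent. Stands at first in a steel tray fixed to the bench, 200 by 270 mm, floor 5 mm thick, rim 10 mm high
- jar_green: sealed white sample jar, upright cylinder 36 mm in diameter and 40 mm tall, about 60 g, with a ribbed green screw cap (its top 14 mm); origin at the centre of its underside, z up. May be absent. Stands at first in a steel tray fixed to the bench, 200 by 270 mm, floor 5 mm thick, rim 10 mm high
- jar_blue: sealed white sample jar, upright cylinder 36 mm in diameter and 40 mm tall, about 60 g, with a ribbed blue screw cap (its top 14 mm); origin at the centre of its underside, z up. May be absent. Stands at first in a steel tray fixed to the bench, 200 by 270 mm, floor 5 mm thick, rim 10 mm high
- jar_white: sealed white sample jar, upright cylinder 36 mm in diameter and 40 mm tall, about 60 g, with a ribbed white screw cap (its top 14 mm); origin at the centre of its underside, z up. May be absent. Stands at first in a steel tray fixed to the bench, 200 by 270 mm, floor 5 mm thick, rim 10 mm high
- bin_red (a point): centre of the red bin's floor on the carousel, 88 mm from the axis, 38 mm above the bench; turns with the carousel. The bin is a 60 degree segment, radius 28 to 127 mm, with a red floor, between 3 mm dividers and a rim, all 12 mm high; a jar may stand anywhere within its walls
- bin_yellow (a point): centre of the yellow bin's floor on the carousel, 88 mm from the axis, 38 mm above the bench; turns with the carousel. The bin is a 60 degree segment, radius 28 to 127 mm, with a yellow floor, between 3 mm dividers and a rim, all 12 mm high; a jar may stand anywhere within its walls
- bin_green (a point): centre of the green bin's floor on the carousel, 88 mm from the axis, 38 mm above the bench; turns with the carousel. The bin is a 60 degree segment, radius 28 to 127 mm, with a green floor, between 3 mm dividers and a rim, all 12 mm high; a jar may stand anywhere within its walls
- bin_blue (a point): centre of the blue bin's floor on the carousel, 88 mm from the axis, 38 mm above the bench; turns with the carousel. The bin is a 60 degree segment, radius 28 to 127 mm, with a blue floor, between 3 mm dividers and a rim, all 12 mm high; a jar may stand anywhere within its walls
- bin_white (a point): centre of the white bin's floor on the carousel, 88 mm from the axis, 38 mm above the bench; turns with the carousel. The bin is a 60 degree segment, radius 28 to 127 mm, with a white floor, between 3 mm dividers and a rim, all 12 mm high; a jar may stand anywhere within its walls
- analyser: white bench analyser, fixed. Origin on the bench under the carousel axis; -x is its front (the cover's gap), +y the side of the key console (top 45 mm above the bench, y 154 to 259 mm, x -155 to 155). A clear fixed cover (radius 145, top 87 mm above the bench, with a clear skirt) hides the carousel but for a 64 degree gap at the front, edged blue. Behind (x 155 to 230) a housing 84 mm high
- carousel (a joint): turn of the sample carousel about its upright axis, rad, growing anticlockwise seen from above; no end stops; stays where it is left (friction 0.06 N m). Six 60 degree segments, centred anticlockwise from the carousel's +x at 0 red, 60 yellow, 120 green, 180 dark grey shutter, 240 blue, 300 white. At 0 the carousel's +x is the analyser's +x and the shutter fills the gap
- knob (a point): on the carousel's axis, 108 mm above the bench: where to grip the aluminium turning bar, 58 mm long, 14 mm thick, 90 to 116 mm above the bench, on a black flange (top 91 mm, 34 mm radius, colour pips point at the bins). The bar lies along this point's x axis, which points to the red bin, away from the shutter. Grip it across its thickness and turn it
- gap (a point): centre of the loading gap in the cover, at the height of the bin floors (38 mm above the bench), 88 mm from the carousel's axis; fixed on the analyser. A bin can be reached from above only when it lies here
- shutter (a point): like the bin points, for the sixth segment: a solid dark grey block filling its 60 degrees up to 82 mm above the bench, which closes the loading gap when it lies squarely in it; 88 mm from the axis, turns with the carousel
- start_key (a joint): travel of the green start key, m, 0 at rest, growing downwards. A tactile dome: force rises to about 5.4 N near 1.6 mm, then the dome snaps through and the force falls to 3 N at 4 mm (the click: it has clicked at 4 mm) and 2.5 N at 5 mm, then stiffens, 6 N at 6.5 mm, to the stop at 7.5 mm; beyond 6.5 mm is pressed too far. Springs back when let go
- start_key_top (a point): centre of the top of the green start key, a round cap 28 mm in diameter that stands 11 mm above the key console at rest; moves with the key. Press straight down
- stop_key (a joint): travel of the red stop key, built like the green one and of the same size, 64 mm behind it on the console (towards the analyser's +x). Not to be pressed
- jar_black: bystander: a reference jar like the others but with a black cap, standing on the bench outside the tray; there is no bin for it. Origin at the centre of its underside
- well_plates: bystander: stack of three white well plates, 127 by 85 by 44 mm; origin at the centre of the underside
- pipette: bystander: white and yellow pipette lying on the bench, 285 mm long along its x; origin under its middle
- marker: bystander: marker pen with a blue cap lying on the bench, 130 mm long along x
- beaker: bystander: clear plastic beaker, 68 mm in diameter, 75 mm tall; origin at the centre of its underside
Not all that is in view belongs to the job. There is more than one size of the jar_green; the one meant has the size given above.

How it is judged (in metres and radians):
On the way, in this order (a step that is already met when the one before it is completed fails the run):
1. every jar from the tray stands upright and released in the bin of its cap's colour (horizontal distance between jar_red and bin_red below 0.05 m and z of jar_red in the frame of bin_red between -0.006 and 0.006 m and angle between each of jar_red, jar_yellow, jar_green, jar_blue, jar_white's own z axis and vertical below 0.2 rad and contact force between the fingers and jar_red below 0.2 N and horizontal distance between jar_yellow and bin_yellow below 0.05 m and z of jar_yellow in the frame of bin_yellow between -0.006 and 0.006 m and contact force between the fingers and jar_yellow below 0.2 N and horizontal distance between jar_green and bin_green below 0.05 m and z of jar_green in the frame of bin_green between -0.006 and 0.006 m and contact force between the fingers and jar_green below 0.2 N and horizontal distance between jar_blue and bin_blue below 0.05 m and z of jar_blue in the frame of bin_blue between -0.006 and 0.006 m and contact force between the fingers and jar_blue below 0.2 N and horizontal distance between jar_white and bin_white below 0.05 m and z of jar_white in the frame of bin_white between -0.006 and 0.006 m and contact force between the fingers and jar_white below 0.2 N), for 0.2 s.
2. with the jars in, the dark grey shutter closes the gap of the cover (all of step 1 and horizontal distance between shutter and gap below 0.012 m and velocity of joint carousel between -0.05 and 0.05 rad/s), for 0.2 s.
3. with the shutter closed, the green start key is pressed until it clicks (horizontal distance between shutter and gap below 0.012 m and value of joint start_key above 0.004 m), for 0.02 s.
At the end, for the whole second after the job is handed in: Every jar that was in the tray stands upright (within 11 degrees), released and at rest on the floor of the bin of its cap's colour; the dark grey shutter's centre is within 12 mm of the gap's centre; the green key has clicked after that (4 mm) and has sprung back (all of step 1 and horizontal distance between shutter and gap below 0.012 m and value of joint start_key below 0.0015 m and linear speed of each of jar_red, jar_yellow, jar_green, jar_blue, jar_white below 0.02 m/s); the robot touches nothing.
It fails at once if the green start key is pushed far beyond its click, towards its stop (over 6.5 mm) (value of joint start_key above 0.0065 m).
It fails at once if the red stop key is pressed (over 2 mm) (value of joint stop_key above 0.002 m).
It fails at once if something else on the bench is shifted by more than 30 mm (distance of any of jar_black, well_plates, pipette, marker, beaker from where it was at the start of the episode above 0.03 m).
Of jar_red, jar_yellow, jar_green, jar_blue, jar_white only 3 to 4 are there at a start; the rules pass over those that are not, and their reading is None.
At some moment in a run one of jar_red, jar_yellow, jar_green, jar_blue, jar_white may be knocked a few centimetres aside while the robot is not near it.
It also fails if it takes over 210 s, if anything falls off the work surface, if the arm or the gripper's body presses on something with over 40 N, if the wrist force passes 120 N, or if a joint passes its speed limit or range.

ROBOT

A 6-joint arm with a two-finger parallel gripper is mounted at the origin on the work surface. World frame = base frame: x ahead of the robot, y to its left, z up, the work surface at z = 0. Lengths are in m, angles in degrees, forces in N, time in s.
With the tool pointing down it reaches from about 0.35 to 0.8 m from the base axis. Payload 7.3 kg.
Tool frame: the origin (TCP) lies midway between the tips of the shut fingers; the grasp point (between the pads) lies 19 mm behind it; z points along the fingers, y is the direction in which the jaws open and shut (so a half turn about z gives the same grasp; the last joint's range is limited). The gripper opens to 85 mm and grips with 20 to 120 N. Pads are 22 mm wide; open, the fingers measure 114 mm over their backs; the gripper's body (76 mm by 85 mm) begins 54 mm behind the grasp point. The pads swing forward as they close: fully open they stand 13 mm farther back than shut.
Start: joints at [-82.621, 19.595, 87.324, -0, 73.075, -8.365], TCP at [0.142, -0.505, 0.231] pointing down, gripper open.
Joint ranges: [-145.02, 145.02], [-44.19, 115.74], [2.07, 154.8], [-57.11, 237.11], [16.16, 152.29], [-177.93, 177.93]. Speed limits (degrees/s): [147.25, 147.25, 180, 180, 180, 180].

INTERFACE

Orientations are given as a 3x3 rotation matrix whose columns are the frame's x, y, z axes.
In Python, from rig import ctrl, cams gives the robot as it stands.
- The arm moves only by the shell command python3 -m handwheel 'ROWS' [FORCE]. ROWS is JSON, one flat list of numbers, 7 for each row, row after row: the closure, from -1 (fully open) to 1 (shut), then the shift along the world's x, y, z in m, then the turn, a rotation vector about the world's x, y, z in degrees. In form: [jaw, tx, ty, tz, ax, ay, az, jaw, tx, ty, tz, ax, ay, az, ...]. A call has 1 to 12 rows; each row shifts and turns the pose as measured when the row begins; what a row does not reach is not made up. A row lasts 1/10 s, in which the tool goes at most 50 mm and 8.59 degrees, less where a joint would pass 70% of its speed; a pose out of reach is approached as far as the arm can. A call with a gripper value outside its range is refused whole. The fingers move at their own pace and stop on an object; FORCE is the grip in N (left out, the last holds). Time passes only in rows, so rows that do not move let the fingers close. It gives the time, the measured TCP pose, the force and the opening at its end, in the units of the state.
- ctrl.observe(): the state, without advancing time (a new reading comes with each control period).
- cams.snapshot(name): name is "side" or "top"; returns the picture (384x512x3 uint8, red, green, blue); there is no depth.
- cams.get_calibration(name): a dict with "mtx" (3x3 intrinsics, pixels), "dist" ([k1, k2, p1, p2, k3] as OpenCV has them; the pictures are not rectified), "cam_to_world" (4x4, takes a point from camera to world coordinates). Camera axes: x right, y up, looking along -z (the intrinsics and any distortion apply to the point x, -y, -z); pixel columns grow to the right and rows downward; lengths in m; the calibration is good to about 2 mm. A picture is of the moment at which its call begins. get_calibration takes no time and is no camera call.
- ctrl.finish_job(): hands the job in, once; it reports no verdict.
The state is a dict: "time_s": time; "q": joint angles; "qvel": joint speeds; "joint_torque": joint torques, N m; "ee_pos": TCP position; "ee_rot": TCP orientation; "wrist_force": force on the tool from outside, world axes, zero at the start; "torque": the same for the moment, N m; "gripper_width": opening from 0.0 (shut) to 1.0 (fully open).
Only numpy, scipy, OpenCV 4.12 (cv2) and the standard library are available. Lean on these libraries where they do the work, as an engineer would, in place of code of your own. Each camera call takes 0.05 s, during which the arm holds its last target.

## Working session

There is one attempt and no reset: what is moved stays moved. The work goes in short steps, Python scripts to look and compute and a shell command to move; the robot and the scene stay as the last step left them, time stands still between calls to the robot, and variables do not carry over. Pictures are saved under pics/ and viewed, and the job is handed in when it is done.

```bash
ls; mkdir -p pics
python3 - <<'E'
from rig import ctrl,cams
import cv2
for n in("top","side"):
    im=cams.snapshot(n); cv2.imwrite(f"pics/{n}0.png",im[...,::-1]); c=cams.get_calibration(n); print(n,c)
s=ctrl.observe();print({k:s[k] for k in("time_s","ee_pos","ee_rot","wrist_force","gripper_width")})
E
```

```text
pics
top {'mtx': array([[347.44221677,   0.        , 257.95075012],
       [  0.        , 347.44221677, 184.70472168],
       [  0.        ,   0.        ,   1.        ]]), 'dist': array([0.02646687, 0.        , 0.        , 0.        , 0.        ]), 'cam_to_world': array([[ 5.68742660e-03,  9.90472474e-01, -1.37593359e-01,
         3.96924028e-01],
       [-9.99983422e-01,  5.75701279e-03,  1.07784207e-04,
         3.57449600e-03],
       [ 8.98884017e-04,  1.37590465e-01,  9.90488797e-01,
         1.27979343e+00],
       [ 0.00000000e+00,  0.00000000e+00,  0.00000000e+00,
         1.00000000e+00]])}
side {'mtx': array([[398.09776166,   0.        , 262.30273118],
       [  0.        , 398.09776166, 191.98057564],
       [  0.        ,   0.        ,   1.        ]]), 'dist': array([-0.01604281,  0.        ,  0.        ,  0.        ,  0.        ]), 'cam_to_world': array([[-0.83885848,  0.33198533, -0.43139564,  0.09718538],
       [-0.54434363, -0.5152946 ,  0.66193768,  0.72065117],
       [-0.00254224,  0.7900995 ,  0.61297334,  0.77786445],
       [ 0.        ,  0.        ,  0.        ,  1.        ]])}
{'time_s': 0.1, 'ee_pos': array([ 0.1424382 , -0.50494953,  0.23070442]), 'ee_rot': array([[ 9.62482600e-01,  2.71343350e-01, -1.75550695e-04],
       [ 2.71343335e-01, -9.62481671e-01,  1.35187272e-03],
       [ 1.97857348e-04, -1.34878848e-03, -9.99999071e-01]]), 'wrist_force': array([ 0.84899261, -0.66538117,  0.7819002 ]), 'gripper_width': 0.9978000120800011}
```

View pics/top0.png

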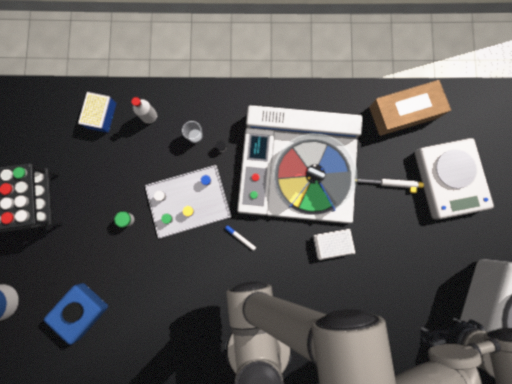

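View pics/side0.png

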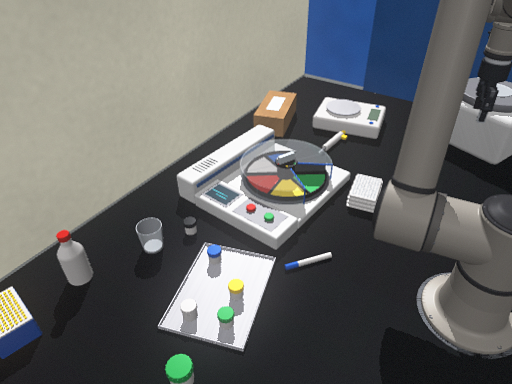

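```bash
cat > h.py <<'E'
import numpy as np,cv2
from rig import ctrl,cams
def ray(n,uv):
    c=cams.get_calibration(n); p=cv2.undistortPoints(np.array(uv,float).reshape(-1,1,2),c["mtx"],c["dist"]).reshape(-1,2)
    d=np.c_[p[:,0],-p[:,1],-np.ones(len(p))]; T=c["cam_to_world"]
    return T[:3,3],d@T[:3,:3].T
def plane(n,uv,z):
    o,d=ray(n,uv); return o+d*((z-o[2])/d[:,2])[:,None]
def pix(n,P):
    c=cams.get_calibration(n);T=c["cam_to_world"];q=(np.atleast_2d(P)-T[:3,3])@T[:3,:3]
    q=q*[1,-1,-1]; return cv2.projectPoints(q,np.zeros(3),np.zeros(3),c["mtx"],c["dist"])[0].reshape(-1,2)
def snap(n,f,box=None,s=1):
    im=cams.snapshot(n); cv2.imwrite(f"pics/{f}_raw.png",im[...,::-1])
    if box: x0,y0,x1,y1=box; v=cv2.resize(im[y0:y1,x0:x1],None,fx=s,fy=s,interpolation=cv2.INTER_CUBIC)
    else: v=im
    cv2.imwrite(f"pics/{f}.png",v[...,::-1]); return im
HUE={'red':[(0,8),(172,180)],'yellow':[(22,35)],'green':[(45,80)],'blue':[(105,125)]}
def blobs(im,col,box,amin=15,S=110,V=60):
    h=cv2.cvtColor(im,cv2.COLOR_RGB2HSV);m=np.zeros(h.shape[:2],np.uint8)
    for a,b in HUE[col]: m|=cv2.inRange(h,(a,S,V),(b,255,255))
    k=np.zeros_like(m);x0,y0,x1,y1=box;k[y0:y1,x0:x1]=m[y0:y1,x0:x1]
    n,l,st,ce=cv2.connectedComponentsWithStats(k)
    return [(ce[i].round(2),st[i,4]) for i in range(1,n) if st[i,4]>=amin]
E
python3 - <<'E'
from h import *
im=cv2.imread("pics/top0.png")[...,::-1]; si=cv2.imread("pics/side0.png")[...,::-1]
for c in HUE:
    print(c,"top",[(b[0],b[1],plane("top",b[0],.045)[0].round(4)) for b in blobs(im,c,(100,60,380,270))])
    print(c,"side",[(b[0],b[1],plane("side",b[0],.04)[0].round(4)) for b in blobs(si,c,(100,140,380,384))])
for f,i,b in(("ct",im,(135,90,375,270)),("cs",si,(150,120,360,350))):
    x0,y0,x1,y1=b; v=cv2.resize(np.ascontiguousarray(i[y0:y1,x0:x1]),None,fx=3 if f=="ct" else 2.5,fy=3 if f=="ct" else 2.5,interpolation=cv2.INTER_CUBIC); cv2.imwrite(f"pics/{f}.png",v[...,::-1])
E
```

```text
red top [(array([135.41, 100.97]), np.int32(76), array([0.878 , 0.4577, 0.045 ])), (array([291.83, 165.96]), np.int32(512), array([ 0.6376, -0.1186,  0.045 ])), (array([255., 177.]), np.int32(45), array([0.5964, 0.0142, 0.045 ]))]
red side [(array([263.61, 182.08]), np.int32(307), array([ 0.6405, -0.1207,  0.04  ])), (array([250.62, 207.55]), np.int32(58), array([0.6049, 0.0034, 0.04  ]))]
yellow top [(array([292.42, 186.1 ]), np.int32(407), array([ 0.5641, -0.1202,  0.045 ])), (array([299.92, 198.13]), np.int32(92), array([ 0.521 , -0.1466,  0.045 ])), (array([187.62, 211.04]), np.int32(74), array([0.4727, 0.2523, 0.045 ]))]
yellow side [(array([287.09, 189.08]), np.int32(380), array([ 0.5607, -0.1292,  0.04  ])), (array([235.31, 285.83]), np.int32(179), array([0.4757, 0.2559, 0.04  ]))]
green top [(array([314.75, 198.71]), np.int32(571), array([ 0.5192, -0.1994,  0.045 ])), (array([253.42, 194.58]), np.int32(33), array([0.5327, 0.0194, 0.045 ])), (array([121.66, 218.88]), np.int32(208), array([0.4441, 0.483 , 0.045 ])), (array([166.11, 218.4 ]), np.int32(62), array([0.4464, 0.3272,
[... 404 characters left out ...]
5 ])), (array([331.95, 161.57]), np.int32(405), array([ 0.6545, -0.2638,  0.045 ])), (array([205.19, 179.88]), np.int32(67), array([0.5849, 0.1931, 0.045 ])), (array([322.  , 186.47]), np.int32(15), array([ 0.5634, -0.2261,  0.045 ])), (array([229.04, 228.86]), np.int32(50), array([0.4108, 0.1044, 0.045 ]))]
blue side [(array([313.71, 163.55]), np.int32(62), array([ 0.5566, -0.2984,  0.04  ])), (array([298.75, 182.17]), np.int32(60), array([ 0.548 , -0.1797,  0.04  ])), (array([204.7 , 180.15]), np.int32(46), array([ 0.8019, -0.0289,  0.04  ])), (array([213.75, 250.51]), np.int32(150), array([0.5881, 0.1945, 0.04  ])), (array([290.91, 265.14]), np.int32(88), array([0.3988, 0.1308, 0.04  ]))]
```

View pics/ct.png

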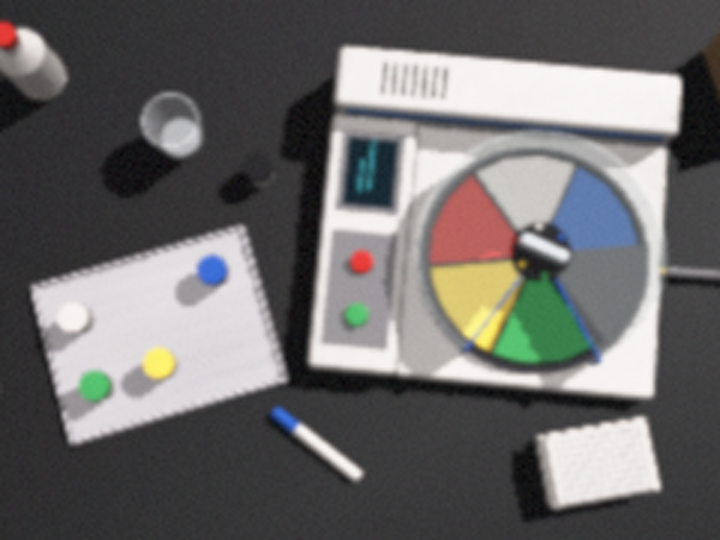

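View pics/cs.png

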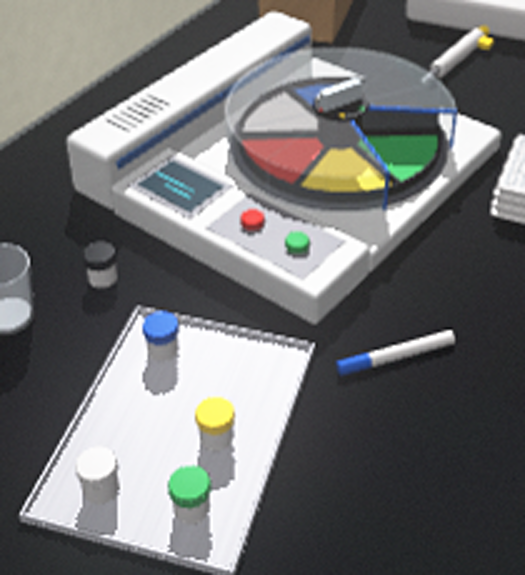

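```bash
cat >> h.py <<'E'
def edgefit(im,n,a,b,z,w=4):
    """refine straight edge near a-b; return world pts/dir"""
    g=cv2.GaussianBlur(cv2.cvtColor(np.ascontiguousarray(im),cv2.COLOR_RGB2GRAY).astype(np.float32),(0,0),.8)
    a=np.array(a,float);b=np.array(b,float);t=(b-a)/np.linalg.norm(b-a);nn=np.array([-t[1],t[0]]);P=[]
    o=np.arange(-w,w+.01,.25)
    for s in np.linspace(.05,.95,40):
        q=a+(b-a)*s+o[:,None]*nn
        v=cv2.remap(g,q[:,0].astype(np.float32),q[:,1].astype(np.float32),cv2.INTER_LINEAR).ravel()
        d=np.abs(np.gradient(v));i=d.argmax()
        if d[i]>2:P.append(q[i])
    P=np.array(P,np.float32);W=plane(n,P,z)[:,:2].astype(np.float32)
    l=cv2.fitLine(W,cv2.DIST_HUBER,0,.001,.001).ravel()
    return l,np.degrees(np.arctan2(l[1],l[0]))%180,len(P)
E
python3 - <<'E'
from h import *
im=cv2.imread("pics/top0.png")[...,::-1]
F=lambda x,y:(135+x/3-1/3,90+y/3-1/3)
for nm,a,b,z in(("housing back",(345,47),(680,75),.084),("housing front top",(337,107),(675,135),.084),("base front",(315,366),(650,395),.03),("base left",(312,355),(337,130),.045),("gapR",(558,290),(598,358),.087),("gapL",(515,290),(470,346),.087)):
    print(nm,*edgefit(im,"top",F(*a),F(*b),z))
# bar: bright low-sat in black flange
h=cv2.cvtColor(im,cv2.COLOR_RGB2HSV);x0,y0,x1,y1=306,162,328,184
m=np.zeros(h.shape[:2],np.uint8);m[y0:y1,x0:x1]=cv2.inRange(h,(0,0,150),(180,70,255))[y0:y1,x0:x1]
n,l,st,ce=cv2.connectedComponentsWithStats(m);print(st[1:,4],ce[1:])
i=1+st[1:,4].argmax();ys,xs=np.nonzero(l==i);W=plane("top",np.c_[xs,ys],.116)[:,:2].astype(np.float32)
print(cv2.minAreaRect(W),W.mean(0)); L=cv2.fitLine(W,2,0,.01,.01).ravel();print(L,np.degrees(np.arctan2(L[1],L[0])))
for c,u in(("red",(255,177)),("green",(253.42,194.58))):print(c,plane("top",u,.056))
for c,u in(("red",(250.62,207.55)),("green",(268.27,216.5))):print(c,plane("side",u,.054))
E
```

```text
housing back [ 0.08832145  0.996092    0.8344913  -0.1649248 ] 84.932945 40
housing front top [ 0.08620939  0.99627703  0.7632321  -0.1565991 ] 85.05442 40
base front [ 0.08856796  0.99607015  0.45391315 -0.13138932] 84.91877 40
base left [ 0.99619275 -0.08717766  0.6166345   0.06439776] 174.99873 40
gapR [ 0.90972656  0.41520792  0.51103187 -0.24419652] 24.53241 16
gapL [ 0.8522119  -0.52319676  0.5169162  -0.14393793] 148.45306 40
[42 70  2] [[311.21428571 163.26190476]
 [316.2        171.8       ]
 [307.         182.5       ]]
((0.6040287613868713, -0.19380716979503632), (0.05731759965419769, 0.013969605788588524), 63.14111328125) [ 0.604009  -0.1941666]
[ 0.4115524   0.9113861   0.6040088  -0.19416657] 65.69761
red [[0.594612   0.01412435 0.056     ]]
green [[0.53152002 0.01928812 0.056     ]]
red [[0.59531106 0.0170157  0.054     ]]
green [[0.53299759 0.02229857 0.054     ]]
```

```bash
python3 -m handwheel '[-1,0.031,0.03,0,0,0,7,-1,0.031,0.03,0,0,0,7,-1,0.031,0.03,0,0,0,7,-1,0.031,0.03,0,0,0,7,-1,0.031,0.03,0,0,0,7,-1,0.031,0.03,0,0,0,7,-1,0.031,0.03,0,0,0,7,-1,0.031,0.03,0,0,0,7,-1,0.031,0.03,0,0,0,7,-1,0.031,0.03,0,0,0,7]' 40
cat > st.py <<'E'
from h import *
import sys
s=ctrl.observe();R=s["ee_rot"];print("t",round(s["time_s"],2),"pos",s["ee_pos"].round(4),"yaw_y",round(float(np.degrees(np.arctan2(R[1,1],R[0,1]))),2),"tilt",R[:2,2].round(4),"F",np.round(s["wrist_force"],2),"w",round(float(s["gripper_width"]),3),"q",np.round(s["q"],0))
E
python3 st.py
```

```text
time_s: 1.1
ee_pos: [0.457, -0.1944, 0.2271]
ee_rot: [[0.037, 0.999, -0.006], [0.999, -0.037, 0.001], [0.001, -0.006, -1.0]]
wrist_force: [1.4, -1.0, -0.5]
gripper_width: 0.999
t 1.1 pos [ 0.457  -0.1944  0.2271] yaw_y -2.11 tilt [-0.0062  0.0014] F [ 1.4  -1.04 -0.47] w 0.999 q [-32.  17.  92.  -0.  72. -30.]
```

```bash
python3 -m handwheel '[-1,-0.001,0.0475,0,0,-0.3,-0.3,-1,-0.001,0.0475,0,0,0,-0.3,-1,-0.001,0.0475,0,0,0,-0.3,-1,-0.001,0.0475,0,0,0,-0.3,-1,-0.001,0.0475,0,0,0,-0.3,-1,-0.001,0.0475,0,0,0,-0.3,-1,-0.001,0.0475,0,0,0,-0.3,-1,-0.001,0.0475,0,0,0,-0.3,-1,-0.001,0.0475,0,0,0,-0.3,-1,-0.001,0.0475,-0.01,0,0,-0.3,-1,-0.001,0.0475,-0.01,0,0,-0.3]'
cat > jars.py <<'E'
from h import *
import sys
tag=sys.argv[1]
im=snap("top",tag+"_t",(135,90,375,270),3); si=snap("side",tag+"_s",(130,110,360,384),2)
for c in HUE:
    print(c,"top",[(b[0],int(b[1]),plane("top",b[0],.043)[0,:2].round(4)) for b in blobs(im,c,(135,160,235,245))],"side",[(b[0],int(b[1]),plane("side",b[0],.041)[0,:2].round(4)) for b in blobs(si,c,(150,225,290,350))])
E
python3 jars.py a; python3 st.py
```

```text
time_s: 2.2
ee_pos: [0.4447, 0.3472, 0.2045]
ee_rot: [[0.093, 0.996, -0.002], [0.996, -0.093, 0.002], [0.002, -0.002, -1.0]]
wrist_force: [0.8, -0.9, 0.5]
gripper_width: 1.004
red top [] side []
yellow top [(array([187.59, 210.99]), 75, array([0.473 , 0.2528]))] side [(array([235.63, 286.26]), 168, array([0.4738, 0.2572]))]
green top [(array([166.11, 218.4 ]), 62, array([0.4465, 0.3277]))] side [(array([225.26, 313.95]), 198, array([0.4485, 0.3303]))]
blue top [(array([205.15, 179.94]), 66, array([0.5849, 0.1935])), (array([229.16, 228.98]), 51, array([0.4104, 0.1041]))] side [(array([210.98, 252.77]), 62, array([0.5884, 0.2052])), (array([286.97, 266.  ]), 34, array([0.4051, 0.1392]))]
t 2.3 pos [0.4433 0.3499 0.2027] yaw_y -5.04 tilt [-0.0046  0.0028] F [ 0.4  -0.44  0.47] w 0.998 q [30. 25. 83.  0. 72. 35.]
```

View pics/a_s.png

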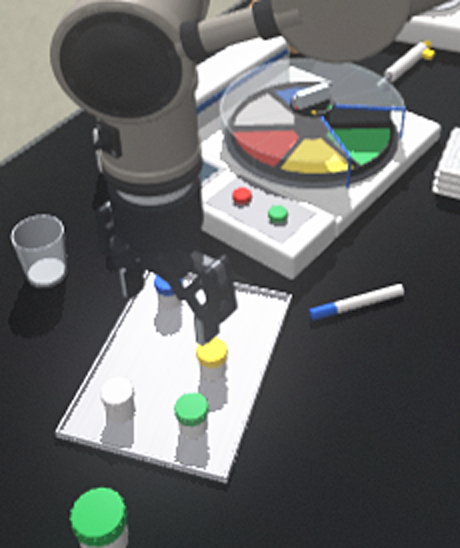

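View pics/a_t.png

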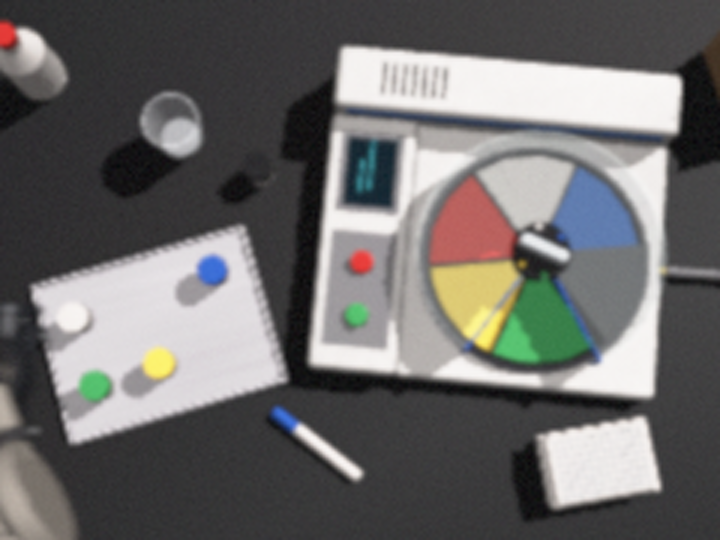

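```bash
python3 -m handwheel '[-0.4,0.003,-0.014,-0.01,0,-0.2,0,-0.4,0.001,-0.007,-0.035,0,0,0,-0.4,0,0,-0.035,0,0,0,-0.4,0,0,-0.035,0,0,0,-0.4,0,0,-0.03,0,0,0,-0.4,0,0,-0.02,0,0,0]'; python3 st.py
python3 - <<'E'
from h import *
im=cv2.imread("pics/a_t_raw.png")[...,::-1]
h=cv2.cvtColor(im,cv2.COLOR_RGB2HSV)
print(plane("top",[(159,195.7)],.043))
E
```

```text
time_s: 2.9
ee_pos: [0.4478, 0.3278, 0.0342]
ee_rot: [[0.084, 0.996, 0.004], [0.996, -0.084, 0.004], [0.004, 0.003, -1.0]]
wrist_force: [-0.6, -0.1, -0.7]
gripper_width: 0.702
t 2.9 pos [0.4478 0.3278 0.0342] yaw_y -4.81 tilt [0.0038 0.0038] F [-0.56 -0.1  -0.66] w 0.702 q [28. 36. 96.  0. 48. 33.]
[[0.52705528 0.35641871 0.043     ]]
```

Good alignment; down to z≈0.02, close, lift.

```bash
python3 -m handwheel '[-0.4,0,0,-0.012,-0.2,0.2,0,-0.4,0,0.001,-0.002,0,0,0,1,0,0,0,0,0,0,1,0,0,0,0,0,0,1,0,0,0,0,0,0,1,0,0,0,0,0,0,1,0,0,0,0,0,0]' 30; python3 st.py
```

```text
time_s: 3.6
ee_pos: [0.4485, 0.3277, 0.0207]
ee_rot: [[0.085, 0.996, 0.0], [0.996, -0.085, -0.0], [-0.0, 0.0, -1.0]]
wrist_force: [-0.2, 0.2, -1.2]
gripper_width: 0.411
t 3.6 pos [0.4485 0.3277 0.0207] yaw_y -4.87 tilt [ 0.0002 -0.0003] F [-0.24  0.19 -1.25] w 0.411 q [28. 37. 96. -0. 47. 33.]
```

```bash
python3 -m handwheel '[1,0,0,0.03,0,0,0,1,0,0,0.045,0,0,0,1,0,0,0.045,0,0,0,1,0,0,0.045,0,0,0,1,0,0,0.01,0,0,0]';python3 -m handwheel '[1,0.006,-0.045,0,0,0,0,1,0.006,-0.049,0,0,0,0,1,0.006,-0.049,0,0,0,0,1,0.006,-0.049,0,0,0,0,1,0.006,-0.049,0,0,0,0,1,0.006,-0.049,0,0,0,0,1,0.006,-0.049,0,0,0,0,1,0.006,-0.049,0,0,0,0,1,0.006,-0.049,0,0,0,0,1,0.006,-0.04,0,0,0,0,1,0.003,-0.03,0,0,0,0]'; python3 st.py
```

```text
time_s: 4.1
ee_pos: [0.4458, 0.3264, 0.2009]
ee_rot: [[0.085, 0.996, -0.004], [0.996, -0.085, -0.002], [-0.003, -0.004, -1.0]]
wrist_force: [0.4, -0.0, -1.1]
gripper_width: 0.411
time_s: 5.2
ee_pos: [0.5054, -0.1887, 0.2023]
ee_rot: [[0.075, 0.997, 0.004], [0.997, -0.075, 0.002], [0.003, 0.004, -1.0]]
wrist_force: [1.0, -0.3, -0.1]
gripper_width: 0.409
t 5.2 pos [ 0.5054 -0.1887  0.2023] yaw_y -4.28 tilt [0.0039 0.0024] F [ 0.99 -0.34 -0.15] w 0.409 q [-29.  22.  88.   0.  70. -25.]
```

```bash
python3 -m handwheel '[1,0.006,-0.007,0,-0.1,0.2,-0.5,1,0.001,0,-0.04,0,0,0,1,0,0,-0.04,0,0,0,1,0,0,-0.03,0,0,0,1,0,0,-0.02,0,0,0]'; python3 st.py; python3 -c "
from h import *
snap('top','b_t',(230,130,380,250),5);snap('side','b_s',(220,120,370,240),5)"
```

```text
time_s: 5.7
ee_pos: [0.5143, -0.1996, 0.0701]
ee_rot: [[0.091, 0.996, 0.007], [0.996, -0.091, -0.003], [-0.003, 0.008, -1.0]]
wrist_force: [0.3, 0.1, -0.2]
gripper_width: 0.407
t 5.7 pos [ 0.5143 -0.1996  0.0701] yaw_y -5.22 tilt [ 0.0073 -0.0034] F [ 0.32  0.12 -0.15] w 0.407 q [-29.  32.  95.   0.  52. -24.]
```

View pics/b_s.png

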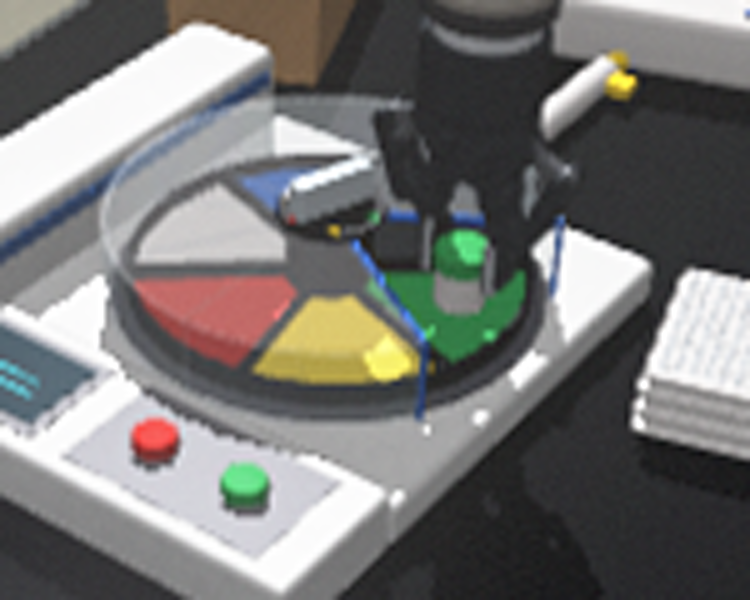

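```bash
python3 -m handwheel '[1,0,0.001,-0.01,0.2,0.4,0,1,0,0,-0.004,0,0,0,1,0,0,-0.001,0,0,0]'; python3 st.py
```

```text
time_s: 6.1
ee_pos: [0.5151, -0.1974, 0.0558]
ee_rot: [[0.089, 0.996, -0.001], [0.996, -0.089, 0.001], [0.001, -0.001, -1.0]]
wrist_force: [-0.2, 0.6, -0.9]
gripper_width: 0.413
t 6.1 pos [ 0.5151 -0.1974  0.0558] yaw_y -5.13 tilt [-0.0005  0.0007] F [-0.15  0.62 -0.93] w 0.413 q [-29.  34.  95.   0.  51. -24.]
```

```bash
python3 -m handwheel '[1,0,0,-0.002,0,0,0,-0.2,0,0,0,0,0,0,-0.2,0,0,0,0,0,0,-0.2,0,0,0,0,0,0]';python3 st.py; python3 -m handwheel '[-0.2,0,0,0.02,0,0,0,-0.2,0,0,0.04,0,0,0,-0.2,0,0,0.045,0,0,0,-0.2,0,0,0.02,0,0,0]'; python3 st.py; python3 -c "
from h import *
snap('top','c_t',(230,130,380,250),5);snap('side','c_s',(220,120,370,240),5)"
```

```text
time_s: 6.5
ee_pos: [0.5165, -0.198, 0.056]
ee_rot: [[0.089, 0.996, 0.004], [0.996, -0.089, -0.002], [-0.001, 0.004, -1.0]]
wrist_force: [0.2, 0.4, 0.1]
gripper_width: 0.602
t 6.5 pos [ 0.5165 -0.198   0.056 ] yaw_y -5.13 tilt [ 0.0035 -0.0015] F [0.21 0.38 0.08] w 0.602 q [-29.  34.  95.   0.  51. -24.]
time_s: 6.9
ee_pos: [0.5139, -0.1969, 0.1823]
ee_rot: [[0.09, 0.996, -0.003], [0.996, -0.09, 0.002], [0.002, -0.003, -1.0]]
wrist_force: [0.7, -0.6, -0.1]
gripper_width: 0.604
t 6.9 pos [ 0.5139 -0.1969  0.1823] yaw_y -5.16 tilt [-0.0031  0.0021] F [ 0.69 -0.58 -0.1 ] w 0.604 q [-29.  25.  87.   0.  68. -24.]
```

View pics/c_s.png

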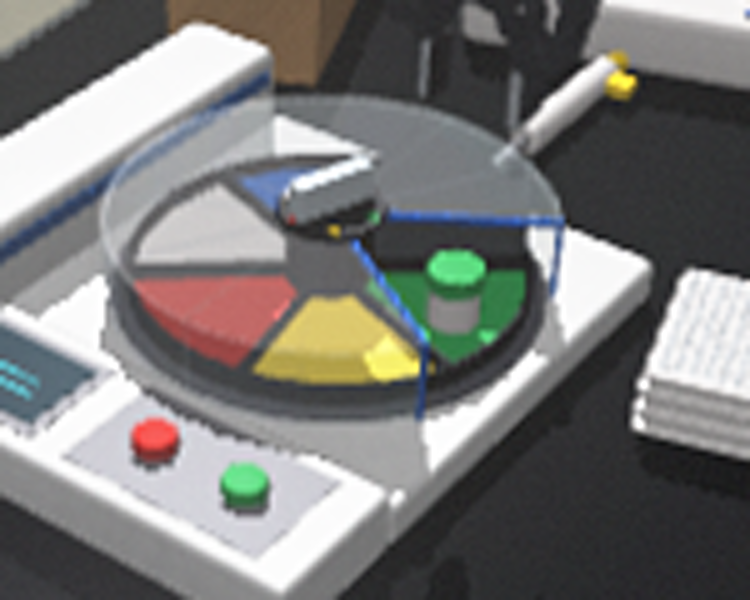

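View pics/c_t.png

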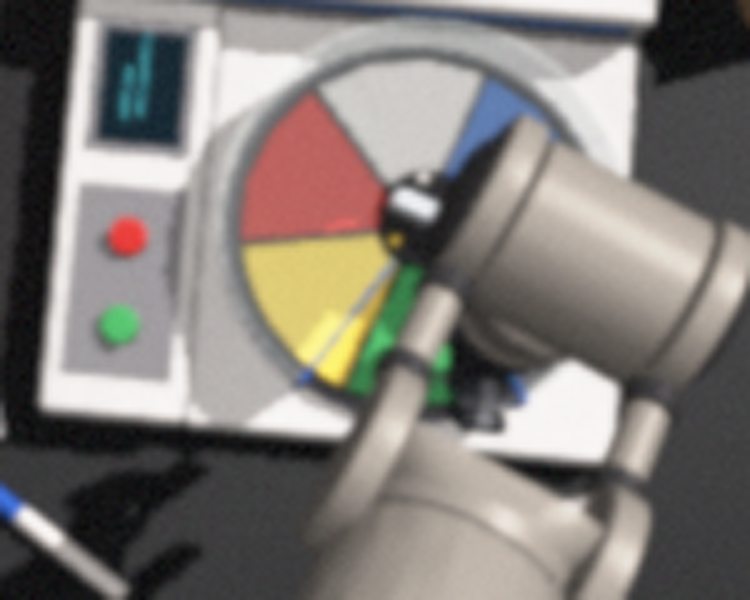

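Run:
```python
from h import *
A=np.array([.604,-.194])
im=cv2.imread("pics/top0.png")[...,::-1]
for c,o in(("red",0),("blue",240)):
    for b in blobs(im,c,(270,130,360,220),200):
        v=plane("top",b[0],.038)[0,:2]-A; print(c,np.hypot(*v),(np.degrees(np.arctan2(v[1],v[0]))+5-o)%360)
F=lambda x,y:(135+x/3-1/3,90+y/3-1/3)
for nm,a,b,o in(("r/y",(432,265),(508,259),30),("r/w",(478,177),(512,225),-30),("b/w",(575,167),(557,215),-90+0),("b/g",(640,246),(575,250),-90-60)):
    l,ang,n=edgefit(im,"top",F(*a),F(*b),.05,3); print(nm,(ang+5-o)%180, n)
```

```text
red 0.08245272438894026 69.93618072240368
blue 0.08821104609266205 71.09121630554637
r/y 69.10415 40
r/w 69.70093 40
b/w 70.57298 40Traceback (most recent call last):
  File "<stdin>", line 9, in <module>
  File "h.py", line 34, in edgefit
    P=np.array(P,np.float32);W=plane(n,P,z)[:,:2].astype(np.float32)
                               ~~~~~^^^^^^^
  File "h.py", line 8, in plane
    o,d=ray(n,uv); return o+d*((z-o[2])/d[:,2])[:,None]
        ~~~^^^^^^
  File "h.py", line 4, in ray
    c=cams.get_calibration(n); p=cv2.undistortPoints(np.array(uv,float).reshape(-1,1,2),c["mtx"],c["dist"]).reshape(-1,2)
                                 ~~~~~~~~~~~~~~~~~~~^^^^^^^^^^^^^^^^^^^^^^^^^^^^^^^^^^^^^^^^^^^^^^^^^^^^^^^
cv2.error: OpenCV(4.12.0) /io/opencv/modules/calib3d/src/undistort.dispatch.cpp:347: error: (-215:Assertion failed) CV_IS_MAT(_src) && CV_IS_MAT(_dst) && (_src->rows == 1 || _src->cols == 1) && (_dst->rows == 1 || _dst->cols == 1) && _src->cols + _src->rows - 1 == _dst->rows + _dst->cols - 1 && (CV_MAT_TYPE(_src->type) == CV_32FC2 || CV_MAT_TYPE(_src->type) == CV_64FC2) && (CV_MAT_TYPE(_dst->type) == CV_32FC2 || CV_MAT_TYPE(_dst->type) == CV_64FC2) in function 'cvUndistortPointsInternal'
```

```bash
python3 -m handwheel '[0.2,0.03,0.001,0,0,0,-7,0.2,0.03,0.001,0,0,0,-7,0.2,0.03,0.001,0,0,0,-6,0.2,0,0,-0.02,0,0,0,0.2,0,0,-0.01,0,0,0]';python3 st.py; python3 -c "
from h import *
snap('side','d_s',(220,80,370,200),5)"
```

```text
time_s: 7.5
ee_pos: [0.6057, -0.1935, 0.1482]
ee_rot: [[0.439, 0.898, -0.003], [0.898, -0.439, 0.003], [0.002, -0.004, -1.0]]
wrist_force: [0.3, 0.4, -0.8]
gripper_width: 0.397
t 7.5 pos [ 0.6057 -0.1935  0.1482] yaw_y -26.07 tilt [-0.0031  0.0032] F [ 0.32  0.37 -0.76] w 0.397 q [-25.  35.  75.   0.  70.   1.]
```

View pics/d_s.png

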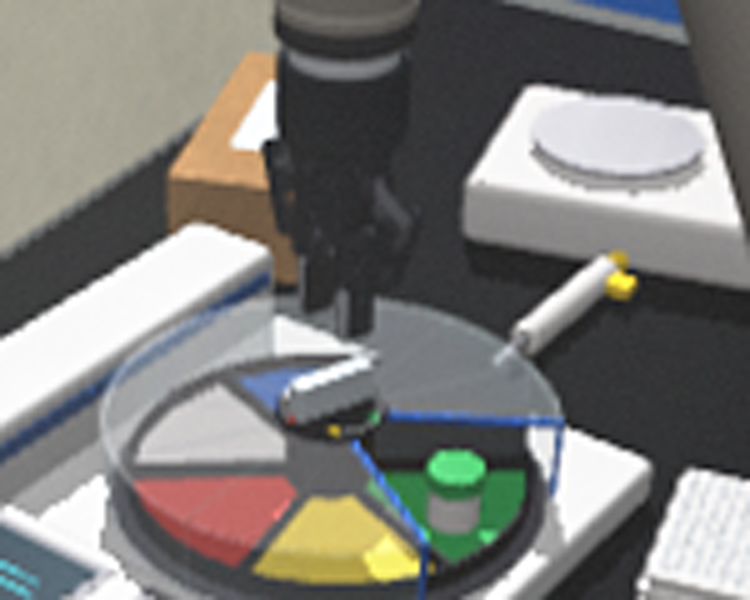

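```bash
python3 -m handwheel '[0.2,-0.0015,0,-0.03,0,0,1,0.2,0,0,-0.016,0,0,0,0.2,0,0,-0.002,0,0,0]';python3 st.py;python3 -m handwheel '[1,0,0,0,0,0,0,1,0,0,0,0,0,0,1,0,0,0,0,0,0,1,0,0,0,0,0,0]' 40; python3 st.py
```

```text
time_s: 7.85
ee_pos: [0.6023, -0.1935, 0.0971]
ee_rot: [[0.423, 0.906, -0.006], [0.906, -0.423, 0.004], [0.002, -0.007, -1.0]]
wrist_force: [-0.2, -0.6, -0.2]
gripper_width: 0.404
t 7.85 pos [ 0.6023 -0.1935  0.0971] yaw_y -25.02 tilt [-0.0058  0.0045] F [-0.17 -0.6  -0.21] w 0.404 q [-25.  38.  79.   0.  64.   0.]
time_s: 8.25
ee_pos: [0.6049, -0.195, 0.0978]
ee_rot: [[0.424, 0.906, 0.001], [0.906, -0.424, 0.002], [0.003, 0.0, -1.0]]
wrist_force: [2.3, -0.7, -6.9]
gripper_width: 0.151
t 8.25 pos [ 0.6049 -0.195   0.0978] yaw_y -25.06 tilt [0.0013 0.0022] F [ 2.25 -0.74 -6.89] w 0.151 q [-25.  38.  78.   0.  64.   0.]
```

```bash
python3 -m handwheel '[1,0,0,0,0,0,5,1,0,0,0,0,0,7.5,1,0,0,0,0,0,7.5,1,0,0,0,0,0,7.5,1,0,0,0,0,0,7.5,1,0,0,0,0,0,7.5,1,0,0,0,0,0,5,1,0,0,0,0,0,2,1,0,0,0,0,0,0]';python3 st.py
```

```text
time_s: 9.15
ee_pos: [0.6061, -0.195, 0.0978]
ee_rot: [[-0.445, 0.895, 0.002], [0.895, 0.445, 0.003], [0.002, 0.003, -1.0]]
wrist_force: [2.7, -0.5, -6.6]
gripper_width: 0.151
t 9.15 pos [ 0.6061 -0.195   0.0978] yaw_y 26.44 tilt [0.0021 0.0034] F [ 2.67 -0.47 -6.61] w 0.151 q [-25.  38.  78.   0.  64. -51.]
```

Open to free the bar, lift, and look.

```bash
python3 -m handwheel '[0.2,0,0,0,0,0,-1.4,0.2,0,0,0,0,0,0,0.2,0,0,0,0,0,0,0.2,0,0,0.03,0,0,0,0.2,0,0,0.04,0,0,0,-0.2,-0.02,0.04,0.03,0,0,-7,-0.2,-0.02,0.045,0,0,0,-7,-0.2,-0.02,0.045,0,0,0,-8,-0.2,-0.01,0.048,0,0,0,-8]';python3 st.py;python3 jars.py e; python3 -c "
from h import *
im=cv2.imread('pics/e_s_raw.png');cv2.imwrite('pics/e_s2.png',cv2.resize(im[120:240,220:370],None,fx=5,fy=5))"
```

```text
time_s: 10.05
ee_pos: [0.5375, -0.025, 0.2049]
ee_rot: [[0.113, 0.993, 0.014], [0.994, -0.113, -0.003], [-0.002, 0.014, -1.0]]
wrist_force: [-0.4, 0.2, -0.6]
gripper_width: 0.603
t 10.05 pos [ 0.5375 -0.025   0.2049] yaw_y -6.5 tilt [ 0.0136 -0.0032] F [-0.37  0.16 -0.57] w 0.603 q [-11.  22.  88.  -0.  69.  -4.]
red top [] side []
yellow top [(array([187.62, 211.04]), 74, array([0.4729, 0.2527]))] side [(array([235.35, 285.83]), 180, array([0.4751, 0.2565]))]
green top [] side []
blue top [(array([205.15, 179.94]), 66, array([0.5849, 0.1935])), (array([227.04, 227.4 ]), 25, array([0.4159, 0.1117]))] side [(array([213.75, 250.51]), 150, array([0.5874, 0.1953])), (array([286.97, 266.  ]), 34, array([0.4051, 0.1392]))]
```

View pics/e_t.png

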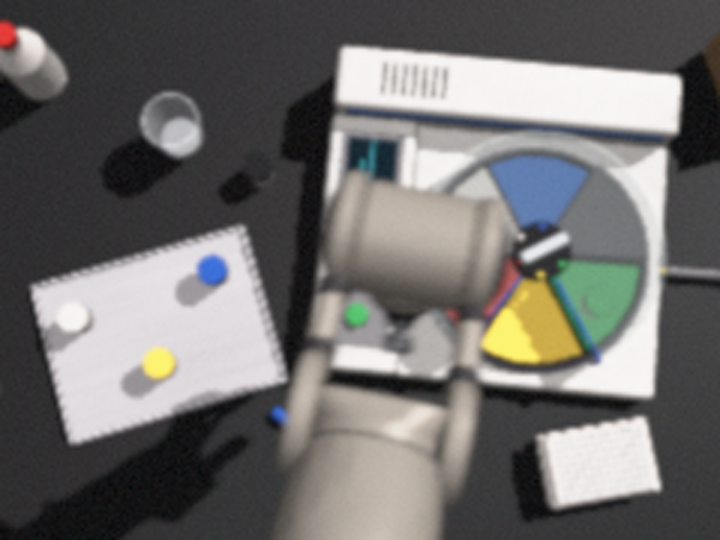

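View pics/e_s.png

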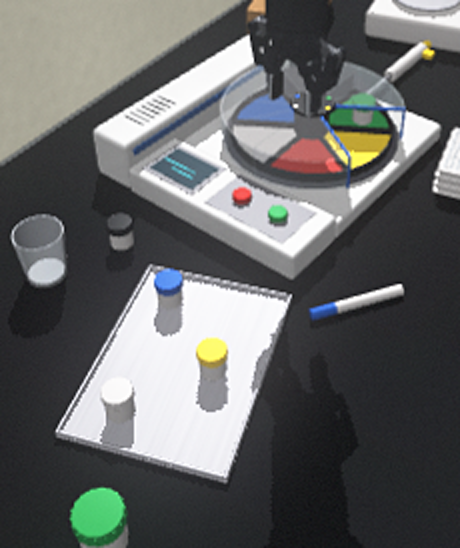

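```bash
python3 -m handwheel '[-0.4,-0.01,0.044,0,0.1,0.5,0.3,-0.4,-0.01,0.047,0,0,0,0.3,-0.4,-0.01,0.047,0,0,0,0.3,-0.4,-0.01,0.047,0,0,0,0,-0.4,-0.01,0.047,0,0,0,0,-0.4,-0.009,0.03,0,0,0,0,-0.4,0,0.005,-0.01,0,0,0]';python3 st.py
```

```text
time_s: 10.85
ee_pos: [0.4801, 0.2512, 0.2007]
ee_rot: [[0.086, 0.996, 0.018], [0.996, -0.086, 0.001], [0.002, 0.018, -1.0]]
wrist_force: [1.0, 0.0, -0.7]
gripper_width: 0.701
t 10.85 pos [0.4801 0.2512 0.2007] yaw_y -4.95 tilt [0.0178 0.0006] F [ 1.    0.05 -0.7 ] w 0.701 q [20. 22. 88. -0. 68. 25.]
```

```bash
python3 -m handwheel '[-0.4,-0.006,0.003,-0.01,0,1,0,-0.4,0,0,-0.04,0,0,0,-0.4,0,0,-0.04,0,0,0,-0.4,0,0,-0.04,0,0,0,-0.4,0,0,-0.025,0,0,0,-0.4,0,0,-0.01,0,0,0]';python3 st.py
```

```text
time_s: 11.45
ee_pos: [0.476, 0.2476, 0.0294]
ee_rot: [[0.088, 0.996, 0.0], [0.996, -0.088, -0.0], [-0.0, 0.0, -1.0]]
wrist_force: [-0.5, -0.1, 0.5]
gripper_width: 0.703
t 11.45 pos [0.476  0.2476 0.0294] yaw_y -5.03 tilt [ 0.0004 -0.0003] F [-0.54 -0.12  0.51] w 0.703 q [19. 35. 99. -0. 46. 24.]
```

```bash
python3 -m handwheel '[-0.4,-0.001,0.006,-0.008,0,0,0,-0.4,0,0.001,-0.001,0,0,0,1,0,0,0,0,0,0,1,0,0,0,0,0,0,1,0,0,0,0,0,0,1,0,0,0,0,0,0]' 30;python3 st.py; python3 -m handwheel '[1,0,0,0.03,0,0,0,1,0,0,0.045,0,0,0,1,0,0,0.045,0,0,0,1,0,0,0.045,0,0,0,1,0,0,0.01,0,0,0]'; python3 st.py
```

```text
time_s: 12.05
ee_pos: [0.4777, 0.2536, 0.0224]
ee_rot: [[0.09, 0.996, 0.004], [0.996, -0.09, 0.001], [0.001, 0.004, -1.0]]
wrist_force: [-0.2, 1.1, -0.6]
gripper_width: 0.41
t 12.05 pos [0.4777 0.2536 0.0224] yaw_y -5.17 tilt [0.0038 0.0008] F [-0.2   1.13 -0.6 ] w 0.41 q [20. 36. 99. -0. 45. 25.]
time_s: 12.55
ee_pos: [0.475, 0.2529, 0.2035]
ee_rot: [[0.089, 0.996, 0.001], [0.996, -0.089, -0.0], [-0.0, 0.001, -1.0]]
wrist_force: [1.1, -0.8, -0.0]
gripper_width: 0.411
t 12.55 pos [0.475  0.2529 0.2035] yaw_y -5.12 tilt [ 0.0009 -0.0002] F [ 1.06 -0.79 -0.03] w 0.411 q [20. 22. 88. -0. 70. 25.]
```

```bash
python3 -m handwheel '[1,0.004,-0.045,0,0,0,0,1,0.004,-0.048,0,0,0,0,1,0.004,-0.048,0,0,0,0,1,0.004,-0.048,0,0,0,0,1,0.004,-0.048,0,0,0,0,1,0.004,-0.048,0,0,0,0,1,0.004,-0.048,0,0,0,0,1,0.004,-0.048,0,0,0,0,1,0.004,-0.04,0,0,0,0,1,0.002,-0.015,0,0,0,0,1,0,0,-0.02,0,0,0]'; python3 st.py
```

```text
time_s: 13.65
ee_pos: [0.5118, -0.1986, 0.1876]
ee_rot: [[0.083, 0.996, 0.015], [0.997, -0.083, -0.0], [0.001, 0.015, -1.0]]
wrist_force: [1.0, -0.3, -0.5]
gripper_width: 0.413
t 13.65 pos [ 0.5118 -0.1986  0.1876] yaw_y -4.75 tilt [ 0.0151 -0.0004] F [ 1.02 -0.33 -0.48] w 0.413 q [-29.  24.  88.   0.  67. -25.]
```

```bash
python3 -m handwheel '[1,0.002,0.012,0,0,0.9,-0.2,1,0,0.001,-0.04,0,0,0,1,0,0,-0.04,0,0,0,1,0,0,-0.03,0,0,0,1,0,0,-0.01,0,0,0]'; python3 st.py
```

```text
time_s: 14.15
ee_pos: [0.5129, -0.1833, 0.0627]
ee_rot: [[0.087, 0.996, -0.001], [0.996, -0.087, 0.001], [0.001, -0.001, -1.0]]
wrist_force: [-0.1, 0.4, -0.4]
gripper_width: 0.408
t 14.15 pos [ 0.5129 -0.1833  0.0627] yaw_y -5.0 tilt [-0.0012  0.0007] F [-0.13  0.39 -0.43] w 0.408 q [-28.  33.  96.   0.  51. -23.]
```

```bash
python3 -m handwheel '[1,0.001,-0.002,-0.005,0,0,0,1,0,0,-0.002,0,0,0,1,0,0,0,0,0,0]'; python3 st.py;  python3 -m handwheel '[-0.2,0,0,0,0,0,0,-0.2,0,0,0,0,0,0,-0.2,0,0,0,0,0,0,-0.2,0,0,0.02,0,0,0,-0.2,0,0,0.04,0,0,0,-0.2,0,0,0.045,0,0,0]'; python3 st.py; python3 -c "
from h import *
snap('side','f_s',(220,120,370,240),5)"
```

```text
time_s: 14.45
ee_pos: [0.5145, -0.1847, 0.056]
ee_rot: [[0.086, 0.996, -0.001], [0.996, -0.086, 0.001], [0.001, -0.001, -1.0]]
wrist_force: [0.9, 0.3, -1.6]
gripper_width: 0.408
t 14.45 pos [ 0.5145 -0.1847  0.056 ] yaw_y -4.93 tilt [-0.0013  0.001 ] F [ 0.9   0.3  -1.58] w 0.408 q [-28.  33.  96.   0.  51. -23.]
time_s: 15.05
ee_pos: [0.513, -0.1841, 0.1624]
ee_rot: [[0.087, 0.996, -0.006], [0.996, -0.087, 0.004], [0.003, -0.006, -1.0]]
wrist_force: [1.3, -1.0, -0.2]
gripper_width: 0.598
t 15.05 pos [ 0.513  -0.1841  0.1624] yaw_y -4.97 tilt [-0.0059  0.0035] F [ 1.3  -0.97 -0.2 ] w 0.598 q [-28.  26.  90.   0.  65. -23.]
```

View pics/f_s.png

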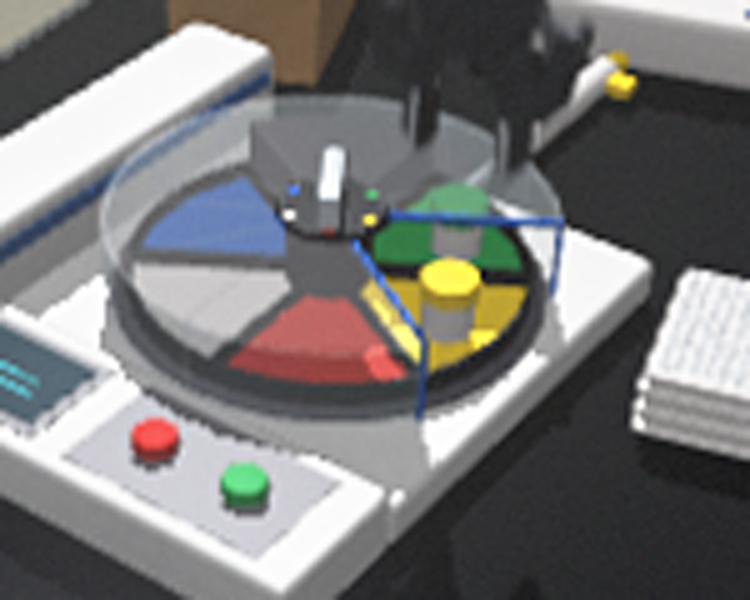

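```bash
python3 -m handwheel '[0.2,0.03,-0.003,0.02,0,0,-7,0.2,0.03,-0.003,0,0,0,-8,0.2,0.03,-0.003,0,0,0,-8,0.2,0,0,0,0,0,-8,0.2,0,0,0,0,0,-8,0.2,0,0,0,0,0,-8,0.2,0,0,0,0,0,-8,0.2,0,0,0,0,0,-8,0.2,0,0,0,0,0,-8,0.2,0,0,0,0,0,-8,0.2,0,0,0,0,0,-8,0.2,0,0,0,0,0,-8]';python3 -m handwheel '[0.2,0,0,0,0,0,-8,0.2,0,0,0,0,0,-8,0.2,0,0,0,0,0,-8,0.2,0,0,0,0,0,-8,0.2,0,0,0,0,0,-8,0.2,0,0,0,0,0,-6]'; python3 st.py
```

```text
time_s: 16.3
ee_pos: [0.611, -0.1956, 0.199]
ee_rot: [[0.971, -0.239, -0.001], [-0.239, -0.971, -0.019], [0.003, 0.019, -1.0]]
wrist_force: [-0.7, -0.9, 0.2]
gripper_width: 0.403
time_s: 16.9
ee_pos: [0.6114, -0.1958, 0.2005]
ee_rot: [[0.472, -0.882, -0.012], [-0.882, -0.472, -0.014], [0.007, 0.017, -1.0]]
wrist_force: [-1.2, -0.2, -0.7]
gripper_width: 0.399
t 16.9 pos [ 0.6114 -0.1958  0.2005] yaw_y -151.86 tilt [-0.012  -0.0143] F [-1.21 -0.15 -0.68] w 0.399 q [-24.  34.  69.  -1.  77. 128.]
```

```bash
python3 -m handwheel '[0.2,-0.0065,0.001,-0.03,0.8,-0.7,-3,0.2,0,0,-0.02,0,0,0,0.2,0,0,0,0,0,0]';python3 st.py
```

```text
time_s: 17.2
ee_pos: [0.6055, -0.1952, 0.1511]
ee_rot: [[0.42, -0.908, 0.005], [-0.908, -0.42, -0.002], [0.003, -0.004, -1.0]]
wrist_force: [0.2, 0.7, 0.1]
gripper_width: 0.398
t 17.2 pos [ 0.6055 -0.1952  0.1511] yaw_y -155.18 tilt [ 0.0047 -0.0015] F [0.17 0.66 0.13] w 0.398 q [-25.  35.  75.   0.  70. 130.]
```

```bash
python3 -m handwheel '[0.2,0,0,-0.03,0,0.2,0,0.2,0,0,-0.018,0,0,0,0.2,0,0,-0.002,0,0,0,1,0,0,0,0,0,0,1,0,0,0,0,0,0,1,0,0,0,0,0,0,1,0,0,0,0,0,0]' 40;python3 st.py
```

```text
time_s: 17.9
ee_pos: [0.6069, -0.1967, 0.1051]
ee_rot: [[0.421, -0.907, 0.005], [-0.907, -0.421, -0.005], [0.007, -0.003, -1.0]]
wrist_force: [0.6, -0.3, -8.0]
gripper_width: 0.149
t 17.9 pos [ 0.6069 -0.1967  0.1051] yaw_y -155.13 tilt [ 0.0052 -0.0049] F [ 0.6  -0.31 -7.96] w 0.149 q [-25.  38.  78.  -0.  64. 130.]
```

```bash
python3 -m handwheel '[1,0,0,0,0,0,5,1,0,0,0,0,0,7.5,1,0,0,0,0,0,7.5,1,0,0,0,0,0,7.5,1,0,0,0,0,0,7.5,1,0,0,0,0,0,7.5,1,0,0,0,0,0,7.5,1,0,0,0,0,0,7.5,1,0,0,0,0,0,7.5]';python3 st.py
```

```text
time_s: 18.8
ee_pos: [0.6087, -0.1936, 0.1051]
ee_rot: [[0.999, 0.04, 0.006], [0.04, -0.999, 0.009], [0.006, -0.009, -1.0]]
wrist_force: [-0.3, 1.2, -6.6]
gripper_width: 0.149
t 18.8 pos [ 0.6087 -0.1936  0.1051] yaw_y -87.68 tilt [0.0059 0.0094] F [-0.29  1.16 -6.64] w 0.149 q [-25.  38.  78.   1.  65.  63.]
```

```bash
python3 -m handwheel '[1,-0.001,0,0,-0.3,0.2,7.5,1,-0.001,0,0,0,0,7.5,1,-0.001,0,0,0,0,7.5,1,0,0,0,0,0,7.5,1,0,0,0,0,0,7.5,1,0,0,0,0,0,7.5,1,0,0,0,0,0,5,1,0,0,0,0,0,1,1,0,0,0,0,0,0]';python3 st.py
```

```text
time_s: 19.7
ee_pos: [0.6072, -0.1911, 0.1051]
ee_rot: [[0.566, 0.824, -0.003], [0.824, -0.566, 0.01], [0.007, -0.008, -1.0]]
wrist_force: [-0.8, -1.4, -6.9]
gripper_width: 0.146
t 19.7 pos [ 0.6072 -0.1911  0.1051] yaw_y -34.48 tilt [-0.0028  0.0103] F [-0.77 -1.37 -6.93] w 0.146 q [-25.  38.  77.   1.  65.  10.]
```

Release, lift, and go toward the tray, then check.

```bash
python3 -m handwheel '[0.2,0,0,0,0,0,0,0.2,0,0,0,0,0,0,0.2,0,0,0,0,0,0,0.2,0,0,0.03,0,0,0,0.2,0,0,0.04,0,0,0,-0.2,-0.02,0.04,0.03,-0.5,-0.1,7,-0.4,-0.02,0.048,0,0,0,8,-0.4,-0.01,0.048,0,0,0,8,-0.4,-0.01,0.048,0,0,0,6]';python3 st.py;python3 jars.py g; python3 -c "
from h import *
im=cv2.imread('pics/g_s_raw.png');cv2.imwrite('pics/g_s2.png',cv2.resize(im[110:350,150:370],None,fx=2.5,fy=2.5))"
```

```text
time_s: 20.6
ee_pos: [0.5518, -0.012, 0.2134]
ee_rot: [[0.095, 0.995, 0.017], [0.995, -0.095, -0.001], [0.001, 0.017, -1.0]]
wrist_force: [1.0, -0.2, -0.2]
gripper_width: 0.701
t 20.6 pos [ 0.5518 -0.012   0.2134] yaw_y -5.46 tilt [ 0.0174 -0.0011] F [ 0.98 -0.15 -0.23] w 0.701 q [-9. 23. 86.  0. 71. -4.]
red top [] side []
yellow top [] side []
green top [] side []
blue top [(array([205.15, 179.94]), 66, array([0.5849, 0.1935]))] side [(array([213.75, 250.51]), 150, array([0.5874, 0.1953])), (array([286.97, 266.  ]), 34, array([0.4051, 0.1392]))]
```

View pics/g_t.png

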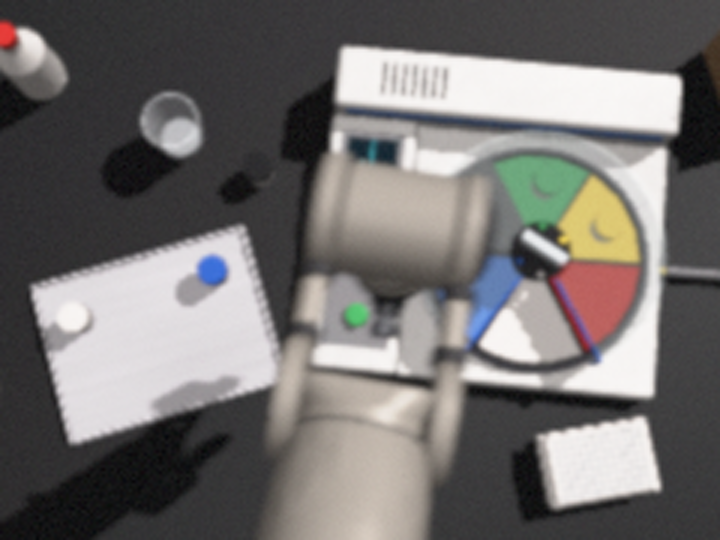

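View pics/g_s2.png

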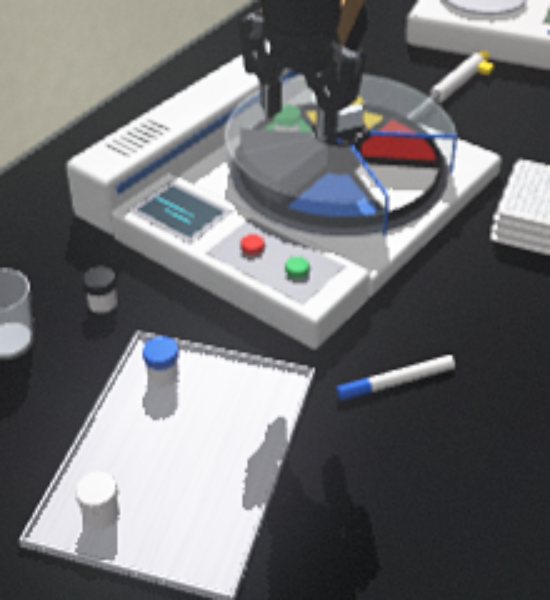

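Run:
```python
from h import *
im=cv2.imread("pics/g_t_raw.png");si=cv2.imread("pics/g_s_raw.png")
print(plane("side",[(188.6,305.8)],.043),plane("top",[(159,195.7)],.043))
x0,y0,x1,y1=145,180,175,210
print(pix("top",[[.527,.3564,.045]]),pix("side",[[.527,.3564,.045]]))
cv2.imwrite("pics/w.png",np.hstack([cv2.resize(im[180:210,145:175],(390,390),interpolation=cv2.INTER_NEAREST),cv2.resize(si[285:325,170:210],(390,390),interpolation=cv2.INTER_NEAREST)]))
```

```text
[[0.52811946 0.35851238 0.043     ]] [[0.52705528 0.35641871 0.043     ]]
[[158.846464   195.65586852]] [[189.51667191 304.80229329]]
```

View pics/w.png

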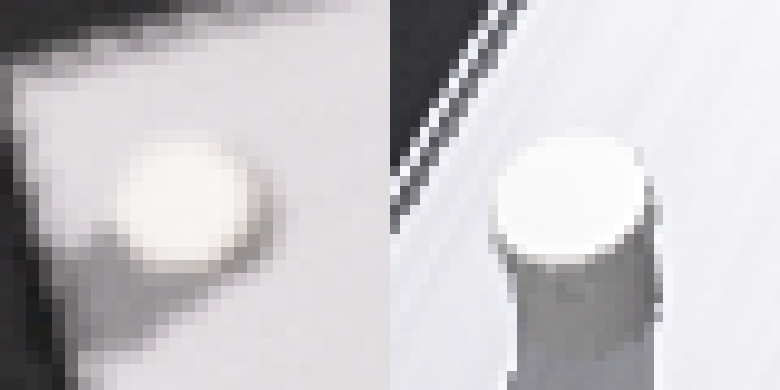

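```bash
python3 -m handwheel '[-0.4,-0.003,0.04,0,0.05,1,0.1,-0.4,-0.003,0.047,0,0,0,0,-0.4,-0.003,0.047,0,0,0,0,-0.4,-0.003,0.047,0,0,0,0,-0.4,-0.003,0.047,0,0,0,0,-0.4,-0.003,0.047,0,0,0,0,-0.4,-0.003,0.047,0,0,0,0,-0.4,-0.003,0.03,0,0,0,0,-0.4,0,0.01,0,0,0,0]';python3 st.py
```

```text
time_s: 21.6
ee_pos: [0.5295, 0.365, 0.2206]
ee_rot: [[0.105, 0.994, 0.015], [0.994, -0.105, 0.004], [0.006, 0.014, -1.0]]
wrist_force: [0.6, 0.7, -0.3]
gripper_width: 0.699
t 21.6 pos [0.5295 0.365  0.2206] yaw_y -6.03 tilt [0.0147 0.0042] F [ 0.6   0.71 -0.27] w 0.699 q [28. 32. 69. -0. 78. 34.]
```

```bash
python3 -m handwheel '[-0.4,-0.002,-0.007,-0.01,-0.2,0.8,1,-0.4,0,0,-0.045,0,0,0,-0.4,0,0,-0.045,0,0,0,-0.4,0,0,-0.045,0,0,0,-0.4,0,0,-0.035,0,0,0,-0.4,0,0,-0.01,0,0,0]';python3 st.py
```

```text
time_s: 22.2
ee_pos: [0.5308, 0.3488, 0.0272]
ee_rot: [[0.091, 0.996, 0.007], [0.996, -0.091, 0.001], [0.002, 0.007, -1.0]]
wrist_force: [0.8, -0.2, -0.1]
gripper_width: 0.698
t 22.2 pos [0.5308 0.3488 0.0272] yaw_y -5.21 tilt [0.0067 0.0013] F [ 0.78 -0.23 -0.1 ] w 0.698 q [26. 43. 82. -0. 55. 32.]
```

```bash
python3 -m handwheel '[-0.4,-0.003,0.007,-0.006,0,0.3,0,-0.4,0,0.001,0,0,0,0,1,0,0,0,0,0,0,1,0,0,0,0,0,0,1,0,0,0,0,0,0,1,0,0,0,0,0,0]' 30;python3 st.py; python3 -m handwheel '[1,0,0,0.03,0,0,0,1,0,0,0.045,0,0,0,1,0,0,0.045,0,0,0,1,0,0,0.045,0,0,0,1,0,0,0.01,0,0,0]'; python3 st.py
```

```text
time_s: 22.8
ee_pos: [0.5317, 0.3557, 0.0266]
ee_rot: [[0.094, 0.996, 0.008], [0.996, -0.094, 0.004], [0.005, 0.007, -1.0]]
wrist_force: [0.1, -1.0, 0.1]
gripper_width: 0.404
t 22.8 pos [0.5317 0.3557 0.0266] yaw_y -5.38 tilt [0.0079 0.0043] F [ 0.08 -0.97  0.07] w 0.404 q [27. 43. 81.  0. 55. 32.]
time_s: 23.3
ee_pos: [0.529, 0.3549, 0.2072]
ee_rot: [[0.093, 0.996, 0.005], [0.996, -0.093, 0.003], [0.003, 0.005, -1.0]]
wrist_force: [0.4, -0.7, -0.1]
gripper_width: 0.413
t 23.3 pos [0.529  0.3549 0.2072] yaw_y -5.31 tilt [0.0048 0.0026] F [ 0.37 -0.69 -0.12] w 0.413 q [27. 32. 71.  0. 77. 32.]
```

```bash
python3 -m handwheel '[1,-0.001,-0.045,0,0,0.2,0,1,-0.001,-0.048,0,0,0,0,1,-0.001,-0.048,0,0,0,0,1,-0.001,-0.048,0,0,0,0,1,-0.001,-0.048,0,0,0,0,1,-0.001,-0.048,0,0,0,0,1,-0.001,-0.048,0,0,0,0,1,-0.001,-0.048,0,0,0,0,1,-0.001,-0.048,0,0,0,0,1,-0.001,-0.048,0,0,0,0,1,-0.001,-0.04,0,0,0,0,1,0,-0.01,0,0,0,0]';python3 st.py
```

```text
time_s: 24.5
ee_pos: [0.5124, -0.1877, 0.2097]
ee_rot: [[0.084, 0.996, 0.011], [0.996, -0.084, 0.006], [0.007, 0.01, -1.0]]
wrist_force: [-0.1, 0.5, -1.3]
gripper_width: 0.409
t 24.5 pos [ 0.5124 -0.1877  0.2097] yaw_y -4.8 tilt [0.0109 0.0057] F [-0.1   0.49 -1.25] w 0.409 q [-29.  23.  86.   1.  71. -24.]
```

```bash
python3 -m handwheel '[1,0.001,0.003,-0.01,-0.3,0.6,-0.2,1,0,0,-0.04,0,0,0,1,0,0,-0.04,0,0,0,1,0,0,-0.035,0,0,0,1,0,0,-0.01,0,0,0]'; python3 st.py
```

```text
time_s: 25.0
ee_pos: [0.5136, -0.1799, 0.0702]
ee_rot: [[0.087, 0.996, 0.002], [0.996, -0.087, -0.001], [-0.001, 0.002, -1.0]]
wrist_force: [-0.3, 0.1, -1.5]
gripper_width: 0.408
t 25.0 pos [ 0.5136 -0.1799  0.0702] yaw_y -5.02 tilt [ 0.0022 -0.0008] F [-0.31  0.1  -1.53] w 0.408 q [-27.  32.  96.   0.  52. -22.]
```

```bash
python3 -m handwheel '[1,0.001,-0.004,-0.007,0,0,0,1,0,0,-0.003,0,0,0,1,0,0,0,0,0,0]'; python3 st.py;  python3 -m handwheel '[-0.2,0,0,0,0,0,0,-0.2,0,0,0,0,0,0,-0.2,0,0,0,0,0,0,-0.2,0,0,0.02,0,0,0,-0.2,0,0,0.04,0,0,0,-0.2,0,0,0.045,0,0,0]'; python3 st.py; python3 -c "
from h import *
snap('side','i_s',(220,120,370,240),5)"
```

```text
time_s: 25.3
ee_pos: [0.5154, -0.1812, 0.0598]
ee_rot: [[0.084, 0.996, 0.001], [0.996, -0.084, -0.0], [0.0, 0.001, -1.0]]
wrist_force: [0.4, -0.4, 0.0]
gripper_width: 0.407
t 25.3 pos [ 0.5154 -0.1812  0.0598] yaw_y -4.82 tilt [ 0.0011 -0.0001] F [ 0.41 -0.45  0.03] w 0.407 q [-27.  33.  96.   0.  51. -23.]
time_s: 25.9
ee_pos: [0.5141, -0.1808, 0.1666]
ee_rot: [[0.085, 0.996, -0.003], [0.996, -0.085, 0.002], [0.002, -0.003, -1.0]]
wrist_force: [0.4, -0.5, -0.1]
gripper_width: 0.596
t 25.9 pos [ 0.5141 -0.1808  0.1666] yaw_y -4.87 tilt [-0.0029  0.002 ] F [ 0.39 -0.5  -0.06] w 0.596 q [-27.  25.  90.   0.  65. -23.]
```

View pics/i_s.png

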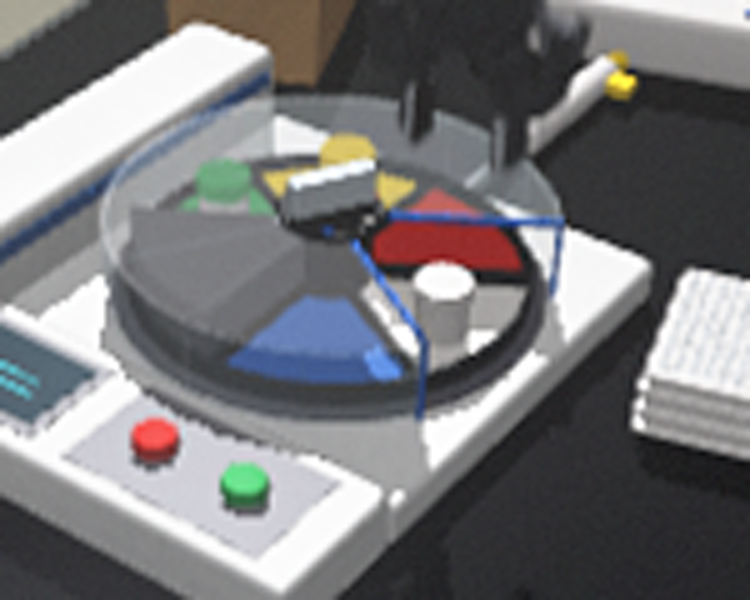

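```bash
python3 -m handwheel '[0.2,0.03,-0.004,0.01,0,0,-7,0.2,0.03,-0.005,0,0,0,-8,0.2,0.025,-0.004,0,0,0,-8,0.2,0.003,0,-0.01,0,0,-6,0.2,0,0,-0.01,0,0,0]';python3 st.py
```

```text
time_s: 26.45
ee_pos: [0.6107, -0.1975, 0.1737]
ee_rot: [[0.574, 0.818, 0.02], [0.819, -0.574, -0.017], [-0.002, 0.026, -1.0]]
wrist_force: [-0.2, -0.4, -0.6]
gripper_width: 0.4
t 26.45 pos [ 0.6107 -0.1975  0.1737] yaw_y -35.04 tilt [ 0.0196 -0.0167] F [-0.19 -0.36 -0.64] w 0.4 q [-25.  34.  74.  -0.  71.  11.]
```

```bash
python3 -m handwheel '[0.2,-0.006,0.003,-0.02,1,1.1,0.5,0.2,0,0,-0.01,0,0,0,0.2,0,0,0,0,0,0]';python3 st.py
```

```text
time_s: 26.75
ee_pos: [0.6019, -0.1937, 0.1394]
ee_rot: [[0.561, 0.828, -0.005], [0.828, -0.561, 0.004], [0.001, -0.006, -1.0]]
wrist_force: [-0.3, -0.2, -0.0]
gripper_width: 0.398
t 26.75 pos [ 0.6019 -0.1937  0.1394] yaw_y -34.15 tilt [-0.0049  0.0041] F [-0.26 -0.2  -0.04] w 0.398 q [-25.  35.  76.   0.  69.   9.]
```

```bash
python3 -m handwheel '[0.2,0.003,0,-0.025,-0.2,-0.2,-0.3,0.2,0,0,-0.012,0,0,0,0.2,0,0,-0.002,0,0,0,1,0,0,0,0,0,0,1,0,0,0,0,0,0,1,0,0,0,0,0,0,1,0,0,0,0,0,0]' 40;python3 st.py
```

```text
time_s: 27.45
ee_pos: [0.6049, -0.1946, 0.1007]
ee_rot: [[0.564, 0.826, 0.001], [0.826, -0.564, -0.0], [0.0, 0.001, -1.0]]
wrist_force: [2.3, 0.6, -5.3]
gripper_width: 0.149
t 27.45 pos [ 0.6049 -0.1946  0.1007] yaw_y -34.31 tilt [ 0.0006 -0.0001] F [ 2.33  0.58 -5.29] w 0.149 q [-25.  38.  78.   0.  64.  10.]
```

```bash
python3 -m handwheel '[1,0,0,0,0,0,5,1,0,0,0,0,0,7.5,1,0,0,0,0,0,7.5,1,0,0,0,0,0,7.5,1,0,0,0,0,0,7.5,1,0,0,0,0,0,7.5,1,0,0,0,0,0,7.5,1,0,0,0,0,0,5,1,0,0,0,0,0,2,1,0,0,0,0,0,0]';python3 st.py
```

```text
time_s: 28.45
ee_pos: [0.6059, -0.1947, 0.1007]
ee_rot: [[-0.424, 0.906, 0.002], [0.906, 0.424, 0.001], [-0.0, 0.002, -1.0]]
wrist_force: [2.0, -0.4, -6.4]
gripper_width: 0.152
t 28.45 pos [ 0.6059 -0.1947  0.1007] yaw_y 25.07 tilt [0.0019 0.0008] F [ 1.97 -0.36 -6.43] w 0.152 q [-25.  38.  78.   0.  64. -50.]
```

```bash
python3 -m handwheel '[0.2,0,0,0,0,0,0,0.2,0,0,0,0,0,0,0.2,0,0,0,0,0,0,0.2,0,0,0.03,0,0,0,0.2,0,0,0.04,0,0,0,-0.2,-0.004,0.04,0.03,0,0,-7,-0.4,-0.004,0.048,0,0,0,-8,-0.4,-0.003,0.048,0,0,0,-8,-0.4,-0.002,0.048,0,0,0,-6,-0.4,0,0.045,0,0,0,0,-0.4,0,0.045,0,0,0,0]';python3 st.py;python3 jars.py j; python3 -c "
from h import *
im=cv2.imread('pics/j_s_raw.png');cv2.imwrite('pics/j_s2.png',cv2.resize(im[110:350,150:370],None,fx=2.5,fy=2.5))"
```

```text
time_s: 29.55
ee_pos: [0.5923, 0.0801, 0.2113]
ee_rot: [[0.104, 0.994, 0.014], [0.995, -0.104, -0.002], [-0.001, 0.014, -1.0]]
wrist_force: [-0.3, -0.0, 0.1]
gripper_width: 0.7
t 29.55 pos [0.5923 0.0801 0.2113] yaw_y -5.97 tilt [ 0.0142 -0.0023] F [-0.3  -0.05  0.1 ] w 0.7 q [ 0. 28. 78. -0. 74.  6.]
red top [] side []
yellow top [] side []
green top [] side []
blue top [(array([207.12, 180.22]), 32, array([0.584 , 0.1864]))] side [(array([213.75, 250.51]), 150, array([0.5874, 0.1953])), (array([286.97, 266.  ]), 34, array([0.4051, 0.1392]))]
```

View pics/j_t.png

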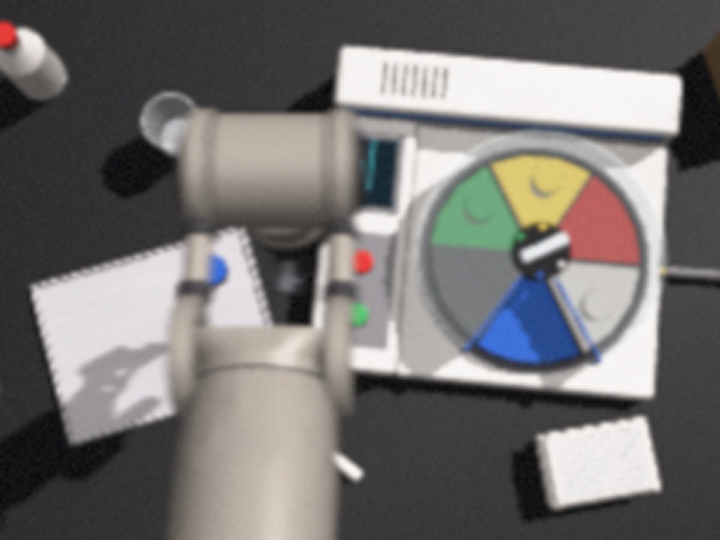

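View pics/j_s2.png

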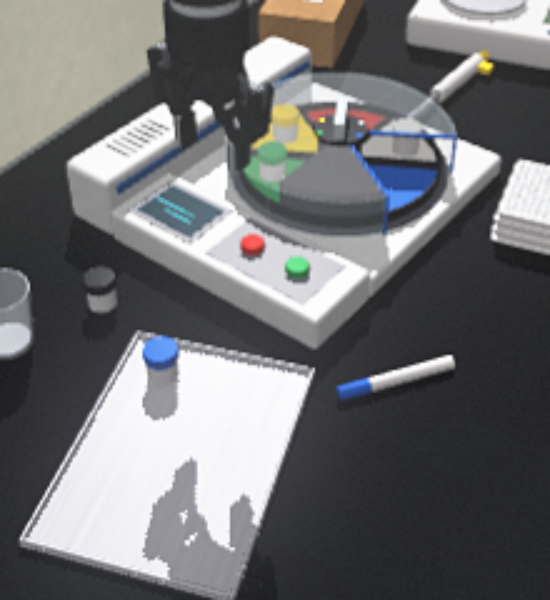

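```bash
python3 -m handwheel '[-0.4,-0.003,0.04,0,0.1,0.8,0.5,-0.4,-0.002,0.045,0,0,0,0.3,-0.4,0,0.025,0,0,0,0,-0.4,0,0.003,-0.01,0,0,0]';python3 st.py
```

```text
time_s: 30.05
ee_pos: [0.5881, 0.1989, 0.2043]
ee_rot: [[0.085, 0.996, 0.006], [0.996, -0.085, 0.001], [0.002, 0.006, -1.0]]
wrist_force: [-0.4, -0.2, 0.1]
gripper_width: 0.704
t 30.05 pos [0.5881 0.1989 0.2043] yaw_y -4.88 tilt [0.0058 0.001 ] F [-0.42 -0.21  0.11] w 0.704 q [12. 31. 74. -0. 75. 17.]
```

```bash
python3 -m handwheel '[-0.4,-0.002,-0.003,-0.01,0,0.3,0,-0.4,0,0,-0.045,0,0,0,-0.4,0,0,-0.045,0,0,0,-0.4,0,0,-0.04,0,0,0,-0.4,0,0,-0.025,0,0,0,-0.4,0,0,-0.01,0,0,0]';python3 st.py
```

```text
time_s: 30.65
ee_pos: [0.5855, 0.1852, 0.0225]
ee_rot: [[0.092, 0.996, 0.002], [0.996, -0.092, -0.002], [-0.002, 0.002, -1.0]]
wrist_force: [-0.0, -0.1, 0.6]
gripper_width: 0.699
t 30.65 pos [0.5855 0.1852 0.0225] yaw_y -5.28 tilt [ 0.0017 -0.0017] F [-0.05 -0.09  0.57] w 0.699 q [10. 41. 86. -0. 53. 16.]
```

```bash
python3 -m handwheel '[-0.4,0,0.008,0,0,0,0,-0.4,0,0.001,0,0,0,0,1,0,0,0,0,0,0,1,0,0,0,0,0,0,1,0,0,0,0,0,0,1,0,0,0,0,0,0]' 30;python3 st.py; python3 -m handwheel '[1,0,0,0.03,0,0,0,1,0,0,0.045,0,0,0,1,0,0,0.045,0,0,0,1,0,0,0.045,0,0,0,1,0,0,0.01,0,0,0]'; python3 st.py
```

```text
time_s: 31.25
ee_pos: [0.5881, 0.1924, 0.0265]
ee_rot: [[0.095, 0.995, 0.007], [0.995, -0.095, -0.001], [-0.001, 0.007, -1.0]]
wrist_force: [-0.2, -0.1, -0.8]
gripper_width: 0.412
t 31.25 pos [0.5881 0.1924 0.0265] yaw_y -5.44 tilt [ 0.0071 -0.0012] F [-0.19 -0.08 -0.84] w 0.412 q [11. 41. 85. -0. 53. 17.]
time_s: 31.75
ee_pos: [0.5849, 0.1921, 0.2063]
ee_rot: [[0.094, 0.996, 0.002], [0.996, -0.094, -0.002], [-0.002, 0.002, -1.0]]
wrist_force: [0.6, 0.3, -0.6]
gripper_width: 0.412
t 31.75 pos [0.5849 0.1921 0.2063] yaw_y -5.4 tilt [ 0.0023 -0.0022] F [ 0.62  0.28 -0.64] w 0.412 q [11. 30. 74. -0. 75. 17.]
```

```bash
python3 -m handwheel '[1,-0.009,-0.044,0,0.1,0.1,0,1,-0.009,-0.048,0,0,0,0,1,-0.009,-0.048,0,0,0,0,1,-0.009,-0.048,0,0,0,0,1,-0.009,-0.048,0,0,0,0,1,-0.009,-0.048,0,0,0,0,1,-0.009,-0.048,0,0,0,0,1,-0.007,-0.035,0,0,0,0,1,0,-0.005,0,0,0,0]';python3 st.py
```

```text
time_s: 32.65
ee_pos: [0.5098, -0.1882, 0.208]
ee_rot: [[0.087, 0.996, 0.008], [0.996, -0.087, 0.001], [0.001, 0.008, -1.0]]
wrist_force: [0.4, 0.3, -1.4]
gripper_width: 0.409
t 32.65 pos [ 0.5098 -0.1882  0.208 ] yaw_y -4.97 tilt [0.0077 0.0008] F [ 0.39  0.33 -1.42] w 0.409 q [-28.  22.  87.   0.  70. -24.]
```

```bash
python3 -m handwheel '[1,0.003,0.002,-0.01,0,0.4,0,1,0,0,-0.04,0,0,0,1,0,0,-0.04,0,0,0,1,0,0,-0.035,0,0,0,1,0,0,-0.01,0,0,0]'; python3 st.py
```

```text
time_s: 33.15
ee_pos: [0.5142, -0.1818, 0.0681]
ee_rot: [[0.085, 0.996, 0.004], [0.996, -0.085, 0.0], [0.001, 0.004, -1.0]]
wrist_force: [-0.8, 0.3, 0.3]
gripper_width: 0.408
t 33.15 pos [ 0.5142 -0.1818  0.0681] yaw_y -4.9 tilt [0.0037 0.0004] F [-0.8   0.26  0.31] w 0.408 q [-28.  32.  96.   0.  52. -23.]
```

```bash
python3 -m handwheel '[1,0,-0.003,-0.006,0,0.2,0,1,0,0,-0.002,0,0,0,1,0,0,0,0,0,0]'; python3 st.py;  python3 -m handwheel '[-0.2,0,0,0,0,0,0,-0.2,0,0,0,0,0,0,-0.2,0,0,0,0,0,0,-0.2,0,0,0.02,0,0,0,-0.2,0,0,0.04,0,0,0,-0.2,0,0,0.045,0,0,0]'; python3 st.py; python3 -c "
from h import *
snap('side','k_s',(220,120,370,240),5)"
```

```text
time_s: 33.45
ee_pos: [0.5152, -0.1825, 0.0596]
ee_rot: [[0.082, 0.997, -0.001], [0.997, -0.082, 0.001], [0.001, -0.001, -1.0]]
wrist_force: [-0.3, 0.3, 0.6]
gripper_width: 0.404
t 33.45 pos [ 0.5152 -0.1825  0.0596] yaw_y -4.7 tilt [-0.0013  0.0013] F [-0.27  0.32  0.62] w 0.404 q [-28.  33.  96.   0.  51. -23.]
time_s: 34.05
ee_pos: [0.514, -0.182, 0.1665]
ee_rot: [[0.083, 0.997, -0.005], [0.997, -0.083, 0.003], [0.003, -0.005, -1.0]]
wrist_force: [1.0, -0.3, 0.2]
gripper_width: 0.597
t 34.05 pos [ 0.514  -0.182   0.1665] yaw_y -4.75 tilt [-0.0049  0.0032] F [ 0.96 -0.27  0.17] w 0.597 q [-28.  25.  89.   0.  66. -23.]
```

View pics/k_s.png

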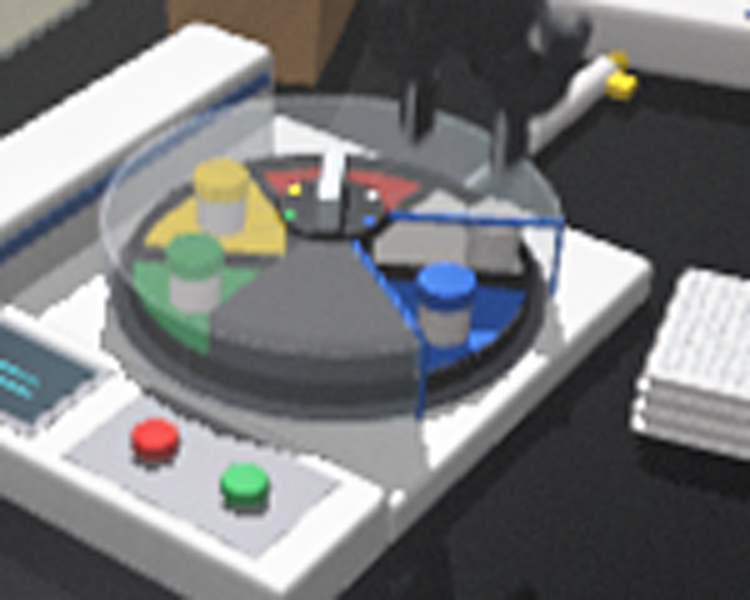

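```bash
python3 -m handwheel '[0.2,0.028,-0.003,0.005,0,0,7,0.2,0.028,-0.003,0,0,0,8,0.2,0.025,-0.004,0,0,0,8,0.2,0.004,0,-0.01,0,0,6,0.2,0,0,-0.01,0,0,0]';python3 st.py
```

```text
time_s: 34.6
ee_pos: [0.608, -0.1958, 0.1688]
ee_rot: [[-0.427, 0.904, 0.024], [0.904, 0.427, -0.005], [-0.014, 0.02, -1.0]]
wrist_force: [0.1, -1.0, -0.3]
gripper_width: 0.397
t 34.6 pos [ 0.608  -0.1958  0.1688] yaw_y 25.29 tilt [ 0.0243 -0.0045] F [ 0.07 -1.   -0.33] w 0.397 q [-25.  34.  75.   0.  70. -50.]
```

```bash
python3 -m handwheel '[0.2,-0.003,0.001,-0.02,0.3,1.4,0,0.2,0,0,-0.01,0,0,0,0.2,0,0,0,0,0,0]';python3 st.py
```

```text
time_s: 34.9
ee_pos: [0.6026, -0.1943, 0.1345]
ee_rot: [[-0.421, 0.907, -0.006], [0.907, 0.421, 0.003], [0.005, -0.004, -1.0]]
wrist_force: [-0.4, 0.9, 0.5]
gripper_width: 0.403
t 34.9 pos [ 0.6026 -0.1943  0.1345] yaw_y 24.88 tilt [-0.0059  0.0026] F [-0.43  0.91  0.5 ] w 0.403 q [-25.  36.  76.  -0.  68. -50.]
```

```bash
python3 -m handwheel '[0.2,0.002,0,-0.02,-0.1,-0.3,0,0.2,0,0,-0.012,0,0,0,0.2,0,0,-0.002,0,0,0,1,0,0,0,0,0,0,1,0,0,0,0,0,0,1,0,0,0,0,0,0,1,0,0,0,0,0,0]' 40;python3 st.py;python3 -m handwheel '[1,0,0,0,0,0,5,1,0,0,0,0,0,7.5,1,0,0,0,0,0,7.5,1,0,0,0,0,0,7.5,1,0,0,0,0,0,7.5,1,0,0,0,0,0,7.5,1,0,0,0,0,0,7.5,1,0,0,0,0,0,5,1,0,0,0,0,0,2,1,0,0,0,0,0,0]';python3 st.py
```

```text
time_s: 35.6
ee_pos: [0.6054, -0.1938, 0.1002]
ee_rot: [[-0.417, 0.909, 0.002], [0.909, 0.417, 0.001], [0.0, 0.003, -1.0]]
wrist_force: [2.0, 0.4, -5.4]
gripper_width: 0.15
t 35.6 pos [ 0.6054 -0.1938  0.1002] yaw_y 24.66 tilt [0.0022 0.0013] F [ 2.    0.42 -5.43] w 0.15 q [-25.  38.  78.   0.  64. -49.]
time_s: 36.6
ee_pos: [0.6054, -0.1938, 0.1002]
ee_rot: [[-0.994, 0.106, 0.0], [0.106, 0.994, 0.002], [0.0, 0.002, -1.0]]
wrist_force: [2.1, 0.5, -5.5]
gripper_width: 0.153
t 36.6 pos [ 0.6054 -0.1938  0.1002] yaw_y 83.94 tilt [0.0001 0.0023] F [ 2.11  0.53 -5.47] w 0.153 q [ -25.   38.   78.    0.   64. -109.]
```

```bash
python3 -m handwheel '[1,0,0,0,0,0,1,1,0,0,0,0,0,0,0.2,0,0,0,0,0,0,0.2,0,0,0,0,0,0,0.2,0,0,0,0,0,0,0.2,0,0,0.03,0,0,0,0.2,0,0,0.04,0,0,0,1,-0.015,0.04,0.01,0,0,0,1,-0.02,0.048,0,0,0,0,1,-0.02,0.048,0,0,0,0,1,-0.02,0.045,0,0,0,0,1,0,0.02,0,0,0,0]';python3 st.py; python3 -c "
from h import *
snap('top','l_t',(135,90,375,270),3);snap('side','l_s',(220,120,370,240),5)"
```

```text
time_s: 37.8
ee_pos: [0.5287, 0.0071, 0.1883]
ee_rot: [[-0.995, 0.1, 0.01], [0.1, 0.995, -0.001], [-0.01, 0.0, -1.0]]
wrist_force: [-0.6, 0.0, -0.9]
gripper_width: 0.003
t 37.8 pos [0.5287 0.0071 0.1883] yaw_y 84.28 tilt [ 0.0099 -0.0006] F [-0.58  0.   -0.95] w 0.003 q [ -8.  22.  91.   0.  66. -92.]
```

View pics/l_t.png

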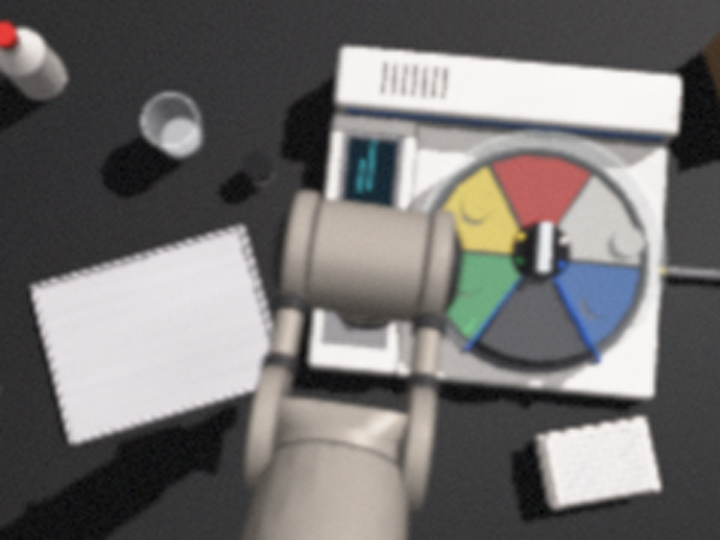

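View pics/l_s.png

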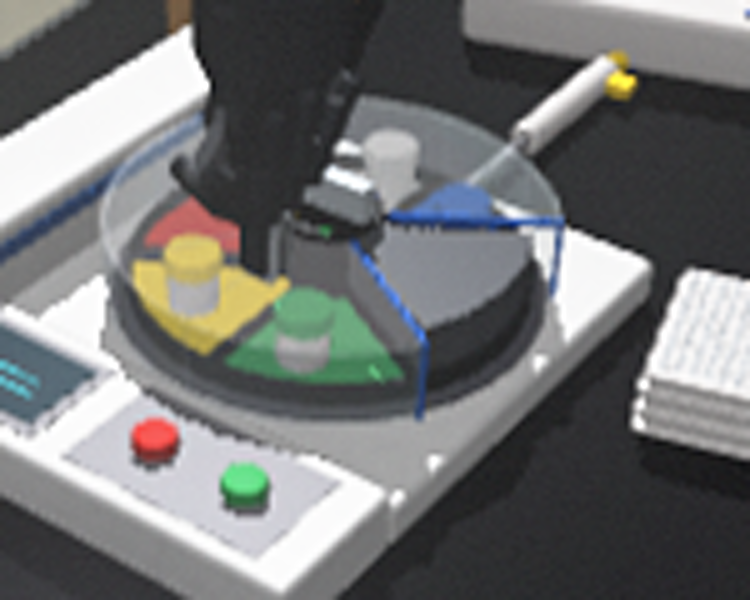

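```bash
python3 -m handwheel '[1,0.003,0.014,0,0,0.5,0,1,0,0,-0.04,0,0,0,1,0,0,-0.04,0,0,0,1,0,0,-0.025,0,0,0,1,0,0,0,0,0,0]';python3 st.py
```

```text
time_s: 38.4
ee_pos: [0.5378, 0.0169, 0.0841]
ee_rot: [[-0.995, 0.099, 0.014], [0.099, 0.995, -0.004], [-0.014, -0.003, -1.0]]
wrist_force: [-0.5, -0.0, 0.1]
gripper_width: 0.005
t 38.4 pos [0.5378 0.0169 0.0841] yaw_y 84.31 tilt [ 0.0139 -0.0042] F [-0.45 -0.05  0.05] w 0.005 q [ -6.  30.  97.  -0.  52. -90.]
```

```bash
python3 -m handwheel '[1,-0.005,0.003,-0.015,0.2,0.8,0,1,-0.001,0.001,-0.005,0,0,0,1,0,0,0,0,0,0,1,0,0,0,0,0,0]';python3 st.py; python3 -c "
from h import *
snap('side','m_s',(220,150,340,246),6)"
```

```text
time_s: 38.8
ee_pos: [0.5341, 0.0191, 0.0658]
ee_rot: [[-0.995, 0.101, 0.004], [0.101, 0.995, -0.001], [-0.004, -0.001, -1.0]]
wrist_force: [1.1, -0.4, -0.3]
gripper_width: -0.004
t 38.8 pos [0.5341 0.0191 0.0658] yaw_y 84.19 tilt [ 0.0039 -0.0013] F [ 1.08 -0.36 -0.34] w -0.004 q [ -6.  31.  98.  -0.  51. -90.]
```

View pics/m_s.png

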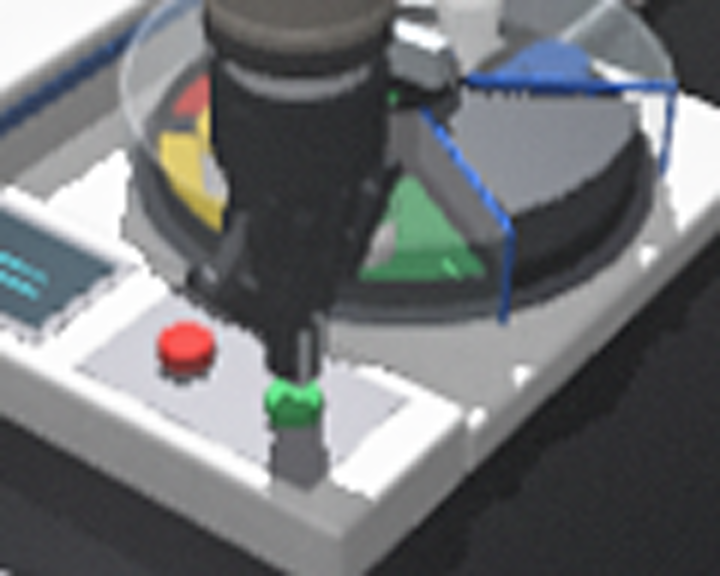

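```bash
python3 -m handwheel '[1,-0.001,0.001,-0.004,0,0.2,0,1,0,0,0,0,0,0]' | head -4; python3 -m handwheel '[1,0,0,-0.002,0,0,0,1,0,0,0,0,0,0]'| head -4;python3 -m handwheel '[1,0,0,-0.001,0,0,0,1,0,0,0,0,0,0]'| head -4
```

```text
time_s: 39.05
ee_pos: [0.534, 0.0201, 0.063]
ee_rot: [[-0.995, 0.101, 0.003], [0.101, 0.995, -0.002], [-0.003, -0.001, -1.0]]
wrist_force: [0.3, 1.1, -0.7]
time_s: 39.25
ee_pos: [0.5343, 0.0202, 0.0613]
ee_rot: [[-0.995, 0.101, 0.004], [0.101, 0.995, -0.002], [-0.004, -0.001, -1.0]]
wrist_force: [-0.6, 0.7, 0.3]
time_s: 39.45
ee_pos: [0.5343, 0.0202, 0.0603]
ee_rot: [[-0.995, 0.101, 0.004], [0.101, 0.995, -0.002], [-0.004, -0.001, -1.0]]
wrist_force: [-0.1, -0.4, -0.5]
```

Small steps track well; continue 1 mm at a time.

```bash
for i in 1; do python3 -m handwheel '[1,0,0,-0.002,0,0,0,1,0,0,0,0,0,0]'| sed -n '2p;4p';python3 -m handwheel '[1,0,0,-0.001,0,0,0,1,0,0,0,0,0,0]'| sed -n '2p;4p';python3 -m handwheel '[1,0,0,-0.001,0,0,0,1,0,0,0,0,0,0]'| sed -n '2p;4p'; done
```

```text
ee_pos: [0.5343, 0.0202, 0.0581]
wrist_force: [1.3, -0.4, -1.1]
ee_pos: [0.5343, 0.0202, 0.0569]
wrist_force: [0.5, -0.2, -0.5]
ee_pos: [0.5344, 0.0202, 0.056]
wrist_force: [-0.6, 0.5, 2.0]
```

```bash
python3 -m handwheel '[1,0,0,-0.001,0,0,0,1,0,0,0,0,0,0]'| sed -n '2p;4p';python3 -m handwheel '[1,0,0,-0.0005,0,0,0,1,0,0,0,0,0,0]'| sed -n '2p;4p'
```

```text
ee_pos: [0.5344, 0.0202, 0.0554]
wrist_force: [-1.7, -0.6, 4.6]
ee_pos: [0.5344, 0.0202, 0.0553]
wrist_force: [-0.6, -0.1, 3.7]
```

```bash
python3 -m handwheel '[1,0,0,-0.001,0,0,0,1,0,0,0,0,0,0]'| sed -n '2p;4p';python3 -m handwheel '[1,0,0,-0.001,0,0,0,1,0,0,0,0,0,0]'| sed -n '2p;4p'
```

```text
ee_pos: [0.5344, 0.0202, 0.0545]
wrist_force: [-1.8, -0.1, 4.5]
ee_pos: [0.5344, 0.0202, 0.0536]
wrist_force: [-0.8, -0.4, 4.5]
```

```bash
python3 -m handwheel '[1,0,0,-0.0008,0,0,0,1,0,0,0,0,0,0]'| sed -n '2p;4p';python3 -m handwheel '[1,0,0,-0.0006,0,0,0,1,0,0,0,0,0,0]'| sed -n '2p;4p'; python3 -m handwheel '[1,0,0,0,0,0,0]'| sed -n '2p;4p'
```

```text
ee_pos: [0.5344, 0.0202, 0.0526]
wrist_force: [-1.6, 0.5, 2.6]
ee_pos: [0.5344, 0.0202, 0.0518]
wrist_force: [-0.2, 0.2, 3.3]
ee_pos: [0.5344, 0.0202, 0.0516]
wrist_force: [-1.0, -0.5, 2.6]
```

```bash
python3 -m handwheel '[1,0,0,-0.0003,0,0,0]'| sed -n '2p;4p'; python3 -m handwheel '[1,0,0,0,0,0,0]'| sed -n '2p;4p'; python3 -m handwheel '[1,0,0,0.003,0,0,0,1,0,0,0.005,0,0,0,1,0,0,0.02,0,0,0,1,0,0,0.04,0,0,0,1,0,0,0.045,0,0,0]'; python3 -m handwheel '[1,-0.02,0.03,0.04,0,0,0,1,-0.02,0.045,0,0,0,0,1,-0.02,0.045,0,0,0,0,1,-0.02,0.045,0,0,0,0,1,0,0.045,0,0,0,0,1,0,0,0,0,0,0]'; python3 st.py; python3 -c "
from h import *
snap('top','n_t',(135,90,375,270),3);snap('side','n_s',(150,110,370,350),2.5)"
```

```text
ee_pos: [0.5344, 0.0202, 0.0513]
wrist_force: [-1.6, 0.4, 2.6]
ee_pos: [0.5344, 0.0202, 0.0512]
wrist_force: [-0.7, 1.2, 1.7]
time_s: 42.05
ee_pos: [0.5301, 0.0206, 0.1617]
ee_rot: [[-0.995, 0.101, -0.009], [0.101, 0.995, -0.0], [0.009, -0.001, -1.0]]
wrist_force: [0.9, 0.6, -0.0]
gripper_width: 0.003
time_s: 42.65
ee_pos: [0.4519, 0.2334, 0.2092]
ee_rot: [[-0.994, 0.106, 0.009], [0.106, 0.994, 0.001], [-0.008, 0.002, -1.0]]
wrist_force: [1.0, -0.3, 0.3]
gripper_width: -0.001
t 42.65 pos [0.4519 0.2334 0.2092] yaw_y 83.89 tilt [0.0086 0.0014] F [ 1.01 -0.34  0.31] w -0.001 q [ 19.  19.  92.  -0.  68. -65.]
```

View pics/n_s.png

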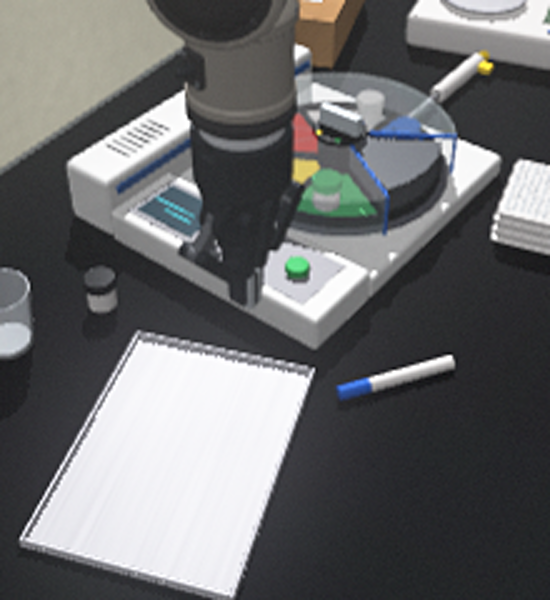

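View pics/n_t.png

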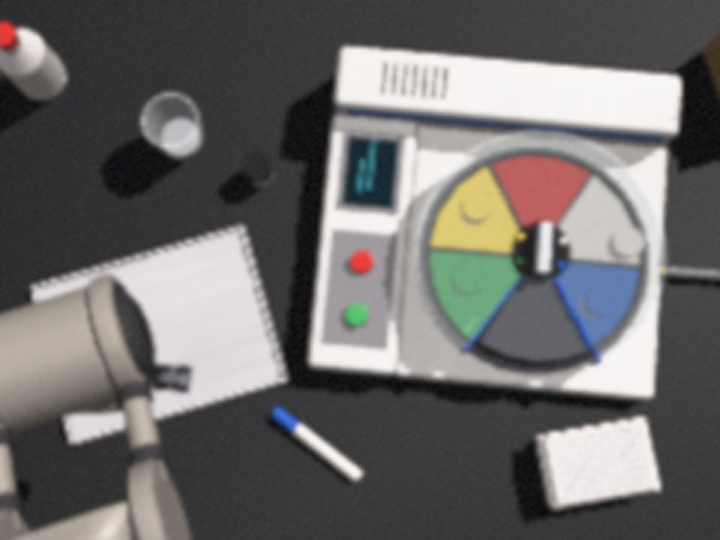

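Run:
```python
from h import *
cams_im=snap("top","p_t",(275,135,355,215),8); si=snap("side","p_s",(270,130,345,210),8)
A=np.array([.604,-.194])
for nm,o in(("yellow",60),("green",120),("blue",240),("white",300)):
    a=np.radians(o-5-0.5);B=[A[0]+.088*np.cos(a),A[1]+.088*np.sin(a),.078]
    print(nm,np.round(B,3),"top px",pix("top",[B])[0].round(1),"crop",((pix("top",[B])[0]-[275,135])*8).round(),"side crop",((pix("side",[B])[0]-[270,130])*8).round())
```

```text
yellow [ 0.655 -0.122  0.078] top px [293.8 159.3] crop [150. 194.] side crop [-81. 323.]
green [ 0.568 -0.114  0.078] top px [291.6 183.9] crop [132. 391.] side crop [104. 406.]
blue [ 0.553 -0.266  0.078] top px [335.2 188.3] crop [481. 426.] side crop [328. 230.]
white [ 0.64  -0.274  0.078] top px [337.  163.6] crop [496. 229.] side crop [149. 159.]
```

View pics/p_t.png

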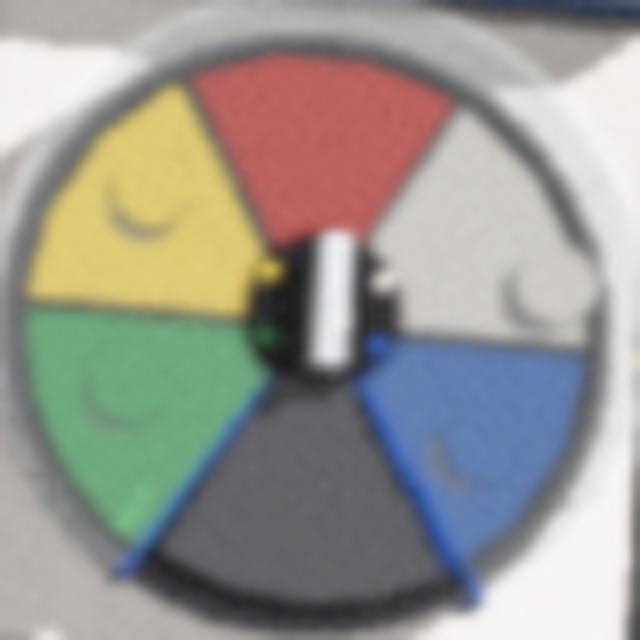

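View pics/p_s.png

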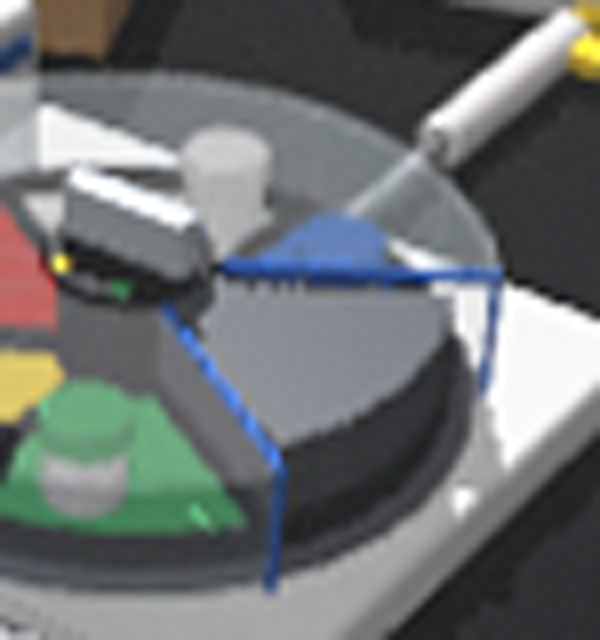

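Run:
```python
from h import *
A=np.array([.604,-.194]);B=np.array([.640,-.274])
for n,u in(("top",(275+555/8,135+285/8)),("side",(270+226/8,130+152/8))):
  for z in(.078,.09):
    P=plane(n,[u],z)[0];v=P[:2]-A
    print(n,z,P.round(4),"r",np.hypot(*v).round(4),"ang local",(np.degrees(np.arctan2(v[1],v[0]))+5)%360,"dist bin",np.hypot(*(P[:2]-B)).round(4))
# two-ray intersection
o1,d1=ray("top",[(275+555/8,135+285/8)]);o2,d2=ray("side",[(270+226/8,130+152/8)])
M=np.c_[d1[0],-d2[0]];s=np.linalg.lstsq(M,o2-o1,rcond=None)[0];print(o1+s[0]*d1[0],o2+s[1]*d2[0])
```

```text
top 0.078 [ 0.6155 -0.2993  0.078 ] r 0.106 ang local 281.21984435678644 dist bin 0.0353
top 0.09 [ 0.6133 -0.2963  0.09  ] r 0.1027 ang local 280.19269483869175 dist bin 0.0348
side 0.078 [ 0.6162 -0.2959  0.078 ] r 0.1027 ang local 281.83394833129245 dist bin 0.0324
side 0.09 [ 0.6073 -0.2785  0.09  ] r 0.0846 ang local 277.24757452653364 dist bin 0.033
[ 0.6158904  -0.29991173  0.07574864] [ 0.61779466 -0.29902382  0.07587114]
```

```bash
python3 -c "
from rig import ctrl
print(ctrl.finish_job())"
```

```text
the job is handed in; nothing more can be done
None
```

I loaded all four jars that stood in the tray (green, yellow, white, blue; no red one was there), each into the bin of its cap's colour. Then I closed the shutter, pressed the green key, withdrew the arm and handed the job in.

- **Jars:** The last pictures show all four jars upright in their bins.
- **White jar moved:** It is about 35 mm from its bin centre, towards the rim. I had set it near the centre, so it was probably knocked after placing. The two views cross at a cap height of about 76 mm, against 78 mm expected. That means it stands on the floor within its walls, and it is inside the 50 mm limit, so I left it.
- **Shutter:** It lies between the blue gap edges. The bar was left within about 1° of square, roughly 1.5 mm at the shutter's centre.
- **Key:** I estimate the press at 4.7 to 5.4 mm. The force rose to about 4.6 N and fell to about 2 to 2.6 N, which fits the click. I judged the travel from where contact began and the force, not from the key joint itself. In the last pictures the key looks back up, but I did not measure its height.
- **Rest of the bench:** The red key was not touched. The other objects looked unmoved in the pictures.

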